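Press the proud plug home in the lever press and hold it

ROBOT

A 6-joint arm with a two-finger parallel gripper is mounted at the origin on the work surface. World frame = base frame: x ahead of the robot, y to its left, z up, the work surface at z = 0. Lengths are in mm, angles in rad, forces in N, time in s.
With the tool pointing down it reaches from about 325 to 750 mm from the base axis. Payload 7.6 kg.
Tool frame: the origin (TCP) lies midway between the tips of the shut fingers; the grasp point (between the pads) lies 19 mm behind it; z points along the fingers, y is the direction in which the jaws open and shut (so a half turn about z gives the same grasp; the last joint's range is limited). The gripper opens to 85 mm and grips with 20 to 120 N. Pads are 22 mm wide; open, the fingers measure 114 mm over their backs; the gripper's body (76 mm by 85 mm) begins 54 mm behind the grasp point. The pads swing forward as they close: fully open they stand 13 mm farther back than shut.
Start: joints at [1.233, 0.052, 1.401, -0, 1.689, -0.07], TCP at [138.903, 506.312, 231.323] pointing down, gripper open.
Joint ranges: [-2.9, 2.9], [-0.91, 2.17], [0.12, 2.37], [-1.06, 4.2], [0.26, 2.73], [-2.93, 2.93]. Speed limits (rad/s): [2.57, 2.57, 3.01, 3.14, 3.14, 3.14].

INTERFACE

Orientations are given as a 3x3 rotation matrix whose columns are the frame's x, y, z axes.
In Python, from bench import bot gives the robot as it stands.
- The arm moves only by the tool step_arm, never from a script. Its argument "plan" is text: rows parted by semicolons, each of 7 numbers parted by spaces: the turn, a rotation vector about the tool's x, y, z each as a share of 2 rad, from -1 to 1, then the shift along the tool's x, y, z each as a share of 0.25 m, from -1 to 1, then the closure, from 0 (fully open) to 1 (shut). In form: wx wy wz tx ty tz fingers; .... A call has 1 to 10 rows; each row is the pose to reach, as a shift and turn from the pose commanded when the call began, along the tool's axes at that moment; what a row does not reach only later rows make up. A row lasts 1/10 s, in which the tool goes at most 50 mm and 8.59 degrees, less where a joint would pass 70% of its speed; a pose out of reach is approached as far as the arm can. A call with a number of a shift or a turn outside -1 to 1 is refused whole. A call with a gripper value outside its range is refused whole. The fingers move at their own pace and stop on an object; "squeeze" is the grip in N (left out, the last holds). Time passes only in rows, so rows that repeat a pose let the fingers close. It gives the time, the measured TCP pose, the force and the opening at its end, in the units of the state.
- bot.get_state(): the state, without advancing time (a new reading comes with each control period).
- bot.get_image(name): name is "scene" or "top" or "wrist"; returns a dict with "img" (400x640x3 uint8, red, green, blue), "range_z" (400x640 float32, mm along the optical axis (not along the pixel's ray), 0 where there is no reading), "vfov" (degrees; the focal length in pixels is half the picture's height over the tangent of half this angle, whatever the lens; pixels are square), "cx", "cy" (the principal point, pixels), "world_from_camera" (4x4, takes a point from camera to world coordinates). Camera axes: x right, y down, z forward; pixel columns grow to the right and rows downward; lengths in mm; the calibration is good to about 2 mm. A picture is of the moment at which its call begins.
- bot.hand_in(): hands the job in, once; it reports no verdict.
The state is a dict: "time": time; "joint_pos": joint angles; "qd": joint speeds; "effort": joint torques, N m; "position": TCP position; "tcp_rot": TCP orientation; "wrist_force": force on the tool from outside, world axes, zero at the start; "torque": the same for the moment, N m; "width": opening from 0.0 (shut) to 1.0 (fully open).
Only numpy, scipy, OpenCV 4.12 (cv2) and the standard library are available. Lean on these libraries where they do the work, as an engineer would, in place of code of your own. Each camera call takes 0.05 s, during which the arm holds its last target.

TASK

Each of the three beech rails has a walnut plug glued into its top near one end, but one plug still stands proud of the wood. Lay that rail on the bed of the lever press, plug side up and centred under the ram, then pull the press's lever down until the plug is pressed flush and finish while still holding the lever down with the ram bearing firmly on the plug, so that the glue cannot push it back. Leave the other two rails where they lie and do not disturb the rest of the bench.

Things in the scene. Friction and masses are not known exactly. Their poses are not given: they have to be found in the camera images.
- press: bench lever press of dark cast iron, bolted down. Origin: on the bench surface, straight below the ram; +x points from its open front to the frame at its back (which starts at x +72 mm), +y to the side away from the lever, z up. The flat bed is 28 mm above the bench, x -75 to +160 mm, y -75 to +75 mm
- press_head (a point): centre of the underside of the press's head, which overhangs the bed 119 mm above the bench. Head in the press frame: x -35 to +134 mm, y -32 to +32 mm (the round spring drum on its left reaches y +55 mm), top 217 mm above the bench; the ram's bar sticks out on top, to 260 mm. Work goes in under the head from the open front or sides
- press_ram: the ram, a steel bar with a flat round foot 26 mm across. Origin: centre of the foot's underside, 89 mm above the bench with the lever up, 62 mm when it stands on the top of a rail lying on the bed. It moves only straight down, 18 mm per radian of lever
- press_lever: the lever, a steel bar 12 mm thick with a ball at its end. Origin: on its turning axis (the press's y), in the ball's plane of swing: 29 mm behind the ram axis, 85 mm right of it (press -y), 168 mm above the bench. At rest the bar points up and forwards, 66 degrees above the horizontal. It swings forwards (press -x) and down, at most 1.72 rad; about 1.5 rad puts the ram on a rail's top
- lever_ball (a point): centre of the lever's black ball, 32 mm across, fixed to the bar, 170 mm from the lever's origin. A return spring lifts the lever when let go: it takes about 3 N at the ball near the top, about 8 N at 1.5 rad; driving the plug adds about 2 N, and each further newton at the ball adds about 9 N at the ram
- rail_a_mid (a point): beech rail a: a bar 180 mm long (its x axis), 38 mm wide (y), 34 mm high (z), about 0.16 kg, loose on the bench. This point is the bar's centre, half-way up (17 mm above its underside). A round walnut plug, 16 mm across, sits in a hole in its top face, on the centre line, 45 mm from this point towards the rail's +x end; the other half of the bar is plain
- plug_a (a joint): how far the plug in rail a stands above the rail's top face, in m: 0 = flush and fully seated (it cannot go deeper), 0.007 to 0.011 = not yet driven home. It is a tight fit: about 20 N straight down moves it, and it stays where it is left
- rail_b_mid (a point): beech rail b: a bar 180 mm long (its x axis), 38 mm wide (y), 34 mm high (z), about 0.16 kg, loose on the bench. This point is the bar's centre, half-way up (17 mm above its underside). A round walnut plug, 16 mm across, sits in a hole in its top face, on the centre line, 45 mm from this point towards the rail's +x end; the other half of the bar is plain
- plug_b (a joint): how far the plug in rail b stands above the rail's top face, in m: 0 = flush and fully seated (it cannot go deeper), 0.007 to 0.011 = not yet driven home. It is a tight fit: about 20 N straight down moves it, and it stays where it is left
- rail_c_mid (a point): beech rail c: a bar 180 mm long (its x axis), 38 mm wide (y), 34 mm high (z), about 0.16 kg, loose on the bench. This point is the bar's centre, half-way up (17 mm above its underside). A round walnut plug, 16 mm across, sits in a hole in its top face, on the centre line, 45 mm from this point towards the rail's +x end; the other half of the bar is plain
- plug_c (a joint): how far the plug in rail c stands above the rail's top face, in m: 0 = flush and fully seated (it cannot go deeper), 0.007 to 0.011 = not yet driven home. It is a tight fit: about 20 N straight down moves it, and it stays where it is left
- plug_a_top (a point): centre of the top face of the plug in rail a
- plug_b_top (a point): centre of the top face of the plug in rail b
- plug_c_top (a point): centre of the top face of the plug in rail c
- pencil: round red pencil, 170 mm long, 9 mm thick, lying; bystander; origin at its underside
- chisel: bench chisel with a wooden handle, 265 mm long, lying; bystander; origin at its underside
- try_square: try square: dark wooden stock 115 mm long, steel blade 150 mm, lying flat; bystander; origin at its underside
- tape_roll: roll of masking tape lying flat, 90 mm across, 24 mm high; bystander; origin at its underside
- glue_bottle: white glue bottle standing, 62 mm across, 180 mm high; bystander; origin at its underside
- mallet: joiner's wooden mallet lying down, head 125 x 75 x 60 mm, about 350 mm long; bystander; origin at its underside
- sanding_block: cork sanding block 110 x 62 x 36 mm; bystander; origin at its underside
Not all that is in view belongs to the job. Leave any black look-alike of the part that bears rail_b_mid alone.

How it is judged (in metres and radians):
On the way, in this order (a step that is already met when the one before it is completed fails the run):
1. the rail with the proud plug lies on the press bed with its plug, still proud, centred under the ram (((value of joint plug_a above 0.004 m and horizontal distance between plug_a_top and press_ram below 0.006 m and angle between rail_a_mid's own z axis and vertical below 0.06 rad and z of rail_a_mid in the frame of press between 0.041 and 0.049 m) or (value of joint plug_b above 0.004 m and horizontal distance between plug_b_top and press_ram below 0.006 m and angle between rail_b_mid's own z axis and vertical below 0.06 rad and z of rail_b_mid in the frame of press between 0.041 and 0.049 m) or (value of joint plug_c above 0.004 m and horizontal distance between plug_c_top and press_ram below 0.006 m and angle between rail_c_mid's own z axis and vertical below 0.06 rad and z of rail_c_mid in the frame of press between 0.041 and 0.049 m))), for 0.2 s.
2. the plug is pressed flush by the ram with the lever held down (value of joint each of plug_a, plug_b, plug_c below 0.001 m and ((contact force between press_ram and rail_a above 10 N and horizontal distance between plug_a_top and press_ram below 0.006 m and angle between rail_a_mid's own z axis and vertical below 0.06 rad and z of rail_a_mid in the frame of press between 0.041 and 0.049 m) or (contact force between press_ram and rail_b above 10 N and horizontal distance between plug_b_top and press_ram below 0.006 m and angle between rail_b_mid's own z axis and vertical below 0.06 rad and z of rail_b_mid in the frame of press between 0.041 and 0.049 m) or (contact force between press_ram and rail_c above 10 N and horizontal distance between plug_c_top and press_ram below 0.006 m and angle between rail_c_mid's own z axis and vertical below 0.06 rad and z of rail_c_mid in the frame of press between 0.041 and 0.049 m)) and contact force between any of the fingers, the arm and press_lever above 1 N), for 0.2 s.
At the end, for the whole second after the job is handed in: all three plugs are flush (no more than 1 mm above the rail) and the ram bears on the rail that was proud with more than 10 N, its plug's centre within 6 mm of the ram's; that rail lies flat on the press bed (level within 0.06 rad, height within 4 mm); the robot is holding the lever's bar or ball (all of step 2); the arm keeps its last pose, push and grip.
It fails at once if one of the other rails was moved too (more than one rail moved by over 25 mm) (distance of each of rail_a_mid, rail_b_mid from where it was at the start of the episode above 0.025 m or distance of each of rail_b_mid, rail_c_mid from where it was at the start of the episode above 0.025 m or distance of each of rail_a_mid, rail_c_mid from where it was at the start of the episode above 0.025 m).
It fails at once if a bystander was moved by more than 30 mm (distance of any of pencil, chisel, try_square, tape_roll, glue_bottle, mallet, sanding_block from where it was at the start of the episode above 0.03 m).
It also fails if it takes over 61 s, if anything falls off the work surface, if the arm or the gripper's body presses on something with over 40 N, if the wrist force passes 120 N, or if a joint passes its speed limit or range.

## Working session

There is one attempt and no reset: what is moved stays moved. The work goes in short steps, Python scripts to look and compute and a tool call to move; the robot and the scene stay as the last step left them, time stands still between calls to the robot, and variables do not carry over. Pictures are saved under pics/ and viewed, and the job is handed in when it is done.

Besides the shell and the picture viewer there is one more tool, called after "Call:" as a command line: name --argument value ..., lists and objects as JSON in quotes. step_arm: Moves the arm, as the interface text tells. Its arguments: {"type":"object","properties":{"plan":{"type":"string"},"squeeze":{"type":"number"}},"required":["plan"]}

```bash
ls; mkdir -p pics; python3 - <<'E'
from bench import bot
import cv2,numpy as np
s=bot.get_state();print(s)
for n in ["scene","top","wrist"]:
    d=bot.get_image(n);np.savez(f"pics/{n}0.npz",**d)
    cv2.imwrite(f"pics/{n}0.png",d["img"][:,:,::-1]);print(n,d["vfov"],d["cx"],d["cy"],np.round(d["world_from_camera"],3).tolist(),(d["range_z"]>0).mean())
E
```

```text
pics
{'time': 0.0, 'joint_pos': array([ 1.23267899e+00,  5.28041973e-02,  1.40172114e+00, -1.27660387e-06,
        1.68860262e+00, -7.03214910e-02]), 'qd': array([ 4.78092216e-04, -3.95326485e-05,  2.43885790e-03, -2.27275839e-05,
        2.91401705e-04,  5.90403959e-04]), 'effort': array([ 3.15872212e-04, -3.81660962e+01, -3.60194814e+01,  4.04578941e-05,
        6.05763023e-03, -2.05137701e-05]), 'position': array([138.80753976, 506.00585608, 230.49128319]), 'tcp_rot': array([[-9.64356406e-01,  2.64606244e-01, -5.08083392e-04],
       [ 2.64606711e-01,  9.64355323e-01, -1.44880033e-03],
       [ 1.06611310e-04, -1.53160215e-03, -9.99998821e-01]]), 'wrist_force': array([0.09523134, 0.23117367, 0.2656781 ]), 'torque': array([-0.00970169, -0.01189233,  0.06236926]), 'width': 1.002092915940016}
scene 53.981788507232466 320.7931738010631 199.61296778471515 [[-0.189, 0.724, -0.663, 1265.447], [0.982, 0.153, -0.112, 148.315], [0.02, -0.672, -0.74, 1037.946], [0.0, 0.0, 0.0, 1.0]] 0.99612109375
top 54.33423029740174 323.72656084667875 205.06858665174335 [[-0.013, -0.988, 0.154, 317.166], [-1.0, 0.015, 0.008, 19.708], [-0.011, -0.154, -0.988, 1393.484], [0.0, 0.0, 0.0, 1.0]] 0.996
wrist 58.608822961474914 322.25675058265534 197.4006944232762 [[0.264, 0.922, 0.283, 67.799], [0.964, -0.252, -0.078, 524.914], [-0.0, 0.293, -0.956, 371.832], [0.0, 0.0, 0.0, 1.0]] 0.99613671875
```

View pics/scene0.png

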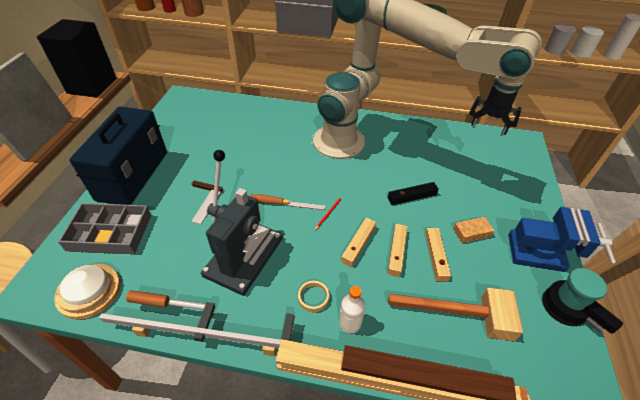

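View pics/top0.png

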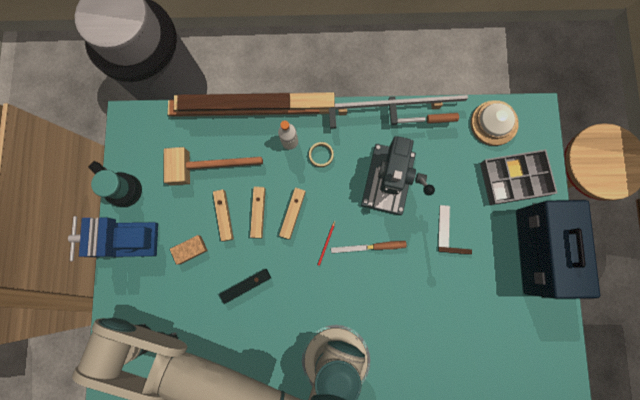

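View pics/wrist0.png

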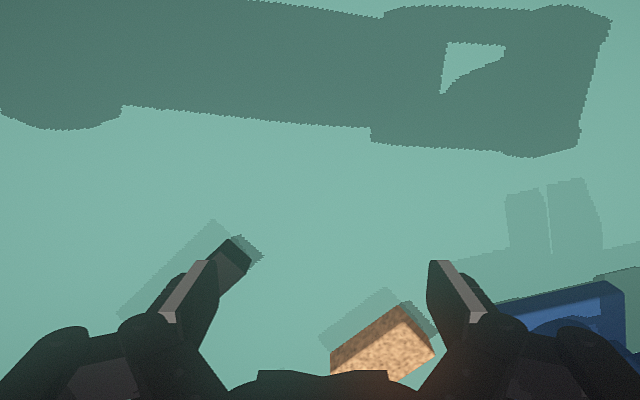

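The scene and top views show three beech rails in the top view at about (222,215), (257,212) and (292,213), the press at (393,178) with the lever ball at (428,189), and a black look-alike at (245,286). I'll measure these next.

```bash
cat > h.py <<'E'
import numpy as np,cv2
def f_of(d): return 200/np.tan(np.radians(float(d["vfov"]))/2)
def world(d):
    f=f_of(d);v,u=np.mgrid[0:400,0:640];z=d["range_z"]
    P=np.stack([(u-d["cx"])/f*z,(v-d["cy"])/f*z,z],-1)
    T=d["world_from_camera"];return P@T[:3,:3].T+T[:3,3]
def ray(d,u,v,h):
    f=f_of(d);T=d["world_from_camera"];r=T[:3,:3]@np.array([(u-d["cx"])/f,(v-d["cy"])/f,1]);o=T[:3,3]
    return o+r*(h-o[2])/r[2]
def proj(d,p):
    T=d["world_from_camera"];q=T[:3,:3].T@(np.asarray(p,float)-T[:3,3]);f=f_of(d)
    return q[0]/q[2]*f+d["cx"],q[1]/q[2]*f+d["cy"]
E
python3 - <<'E'
from h import *
for n,crop in [("top",(200,180,320,250)),("scene",(330,205,460,290))]:
    d=dict(np.load(f"pics/{n}0.npz"));x0,y0,x1,y1=crop
    cv2.imwrite(f"pics/{n}0_rails.png",cv2.resize(d["img"][y0:y1,x0:x1,::-1],None,fx=6,fy=6,interpolation=cv2.INTER_CUBIC))
    W=world(d);hsv=cv2.cvtColor(d["img"],cv2.COLOR_RGB2HSV)
    m=((hsv[...,0]<28)&(hsv[...,1]>60)&(W[...,2]>28)&(W[...,2]<50)).astype(np.uint8)
    k,l,st,c=cv2.connectedComponentsWithStats(m)
    for i in range(1,k):
        if st[i,4]>150 and x0<c[i][0]<x1 and y0<c[i][1]<y1:
            p=W[l==i];q=p[:,:2].astype(np.float32)
            (r)=cv2.minAreaRect(q);V=hsv[...,2][l==i]
            dk=V<130
            print(n,c[i].round(1),np.round(r[0],1),np.round(r[1],1),round(r[2],1),"z",np.median(p[:,2]).round(1),"dark",dk.sum(),p[dk].mean(0).round(1) if dk.any() else "", "maxz",np.sort(p[:,2])[-15:].round(1))
d=dict(np.load("pics/top0.npz"));x0,y0,x1,y1=350,120,450,270
cv2.imwrite("pics/top0_press.png",cv2.resize(d["img"][y0:y1,x0:x1,::-1],None,fx=4,fy=4,interpolation=cv2.INTER_CUBIC))
d=dict(np.load("pics/scene0.npz"));x0,y0,x1,y1=190,140,300,300
cv2.imwrite("pics/scene0_press.png",cv2.resize(d["img"][y0:y1,x0:x1,::-1],None,fx=3.7,fy=3.7,interpolation=cv2.INTER_CUBIC))
E
```

```text
top [256.7 212.1] [508.6 267.4] [ 40.  179.5] 87.1 z 34.7 dark 16 [517.7 272.2  35.3] maxz [40.2 40.2 40.3 40.5 40.5 40.6 40.8 41.  41.  41.2 41.4 41.5 41.6 42.
 42.6]
top [291.6 213.2] [502.7 144.4] [ 39.  179.6] 71.6 z 34.4 dark 15 [501.1 149.2  34.7] maxz [39.4 39.6 39.7 39.7 40.  40.1 40.1 40.2 40.6 40.8 41.2 41.7 42.  42.1
 42.8]
top [221.8 215.1] [499.4 390.9] [180.   39.8] 11.2 z 35.0 dark 18 [522.5 393.5  40. ] maxz [42.2 42.6 42.8 42.9 43.  43.  43.4 43.5 43.8 44.4 44.6 44.8 45.  46.1
 46.8]
scene [358.1 239.9] [503.5 146. ] [ 38.7 184.5] 71.9 z 34.9 dark 9 [546.  132.8  35.1] maxz [39.2 39.2 39.3 39.3 39.4 39.4 39.4 39.5 39.6 39.7 40.  40.1 40.2 40.3
 40.3]
scene [397.3 248. ] [510.7 269.1] [ 38.3 182.1] 87.0 z 35.0 dark 13 [561.1 264.5  34.8] maxz [38.8 39.  39.  39.  39.1 39.1 39.4 39.5 39.8 39.8 39.9 40.  40.2 41.2
 41.3]
scene [438.  252.5] [501.  392.8] [181.9  40.7] 11.2 z 35.0 dark 28 [543.8 399.1  40.1] maxz [43.3 43.3 43.4 43.8 44.  44.2 44.4 44.4 44.5 44.8 44.9 46.2 46.2 46.3
 47. ]
```

View pics/top0_rails.png

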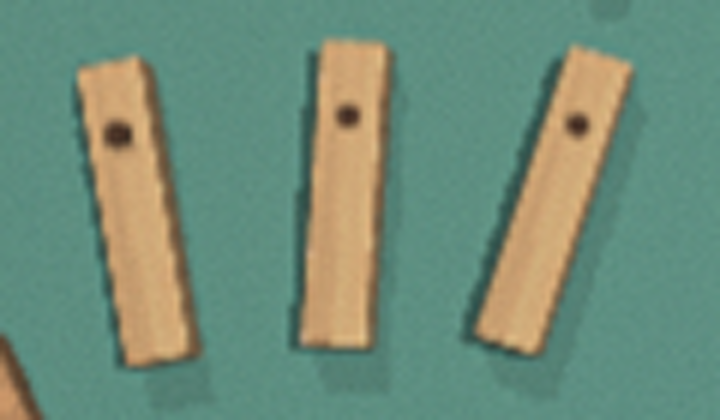

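View pics/scene0_rails.png

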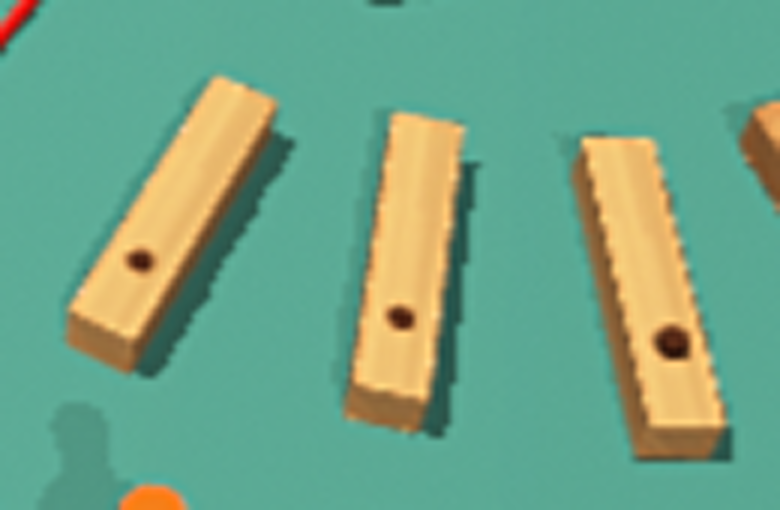

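View pics/top0_press.png

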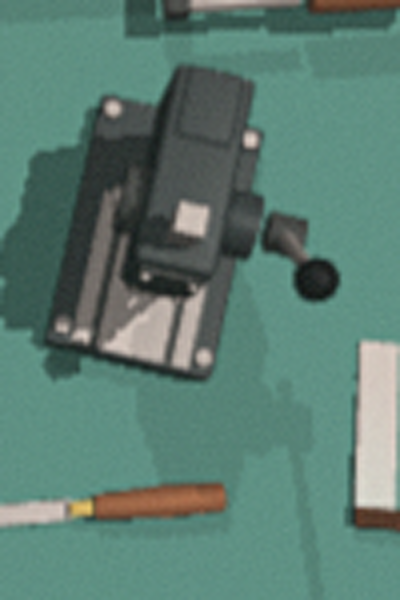

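View pics/scene0_press.png

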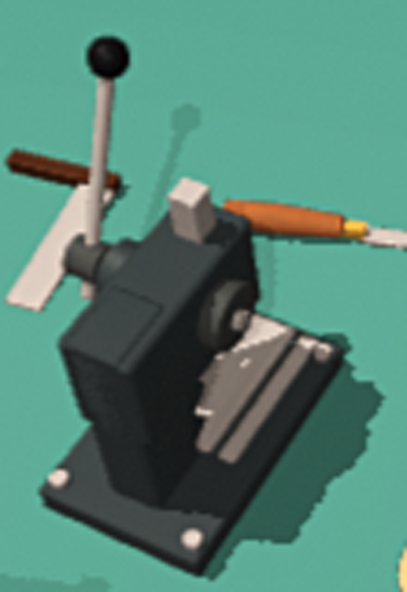

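Only the left rail (top view (222,215)) has a plug that stands up. Its top is at z≈43, against 35 for the other two. Next I'll measure the press pose.

```bash
python3 - <<'E'
from h import *
D={n:dict(np.load(f"pics/{n}0.npz")) for n in("top","scene")}
for n,box in [("top",(350,120,450,225)),("scene",(190,140,300,300))]:
    d=D[n];W=world(d);hsv=cv2.cvtColor(d["img"],cv2.COLOR_RGB2HSV)
    v,u=np.mgrid[0:400,0:640];b=(u>box[0])&(u<box[2])&(v>box[1])&(v<box[3])
    for nm,lo,hi in [("headtop",208,226),("rambar",250,268),("ball",300,345),("bed",23,33)]:
        m=b&(W[...,2]>lo)&(W[...,2]<hi)
        m=cv2.morphologyEx(m.astype(np.uint8),cv2.MORPH_OPEN,np.ones((2,2)))>0
        if m.sum()<5: print(n,nm,m.sum());continue
        p=W[m];r=cv2.minAreaRect(p[:,:2].astype(np.float32))
        print(n,nm,m.sum(),np.round(r[0],1),np.round(r[1],1),round(r[2],2),"mean",p.mean(0).round(1),"px",u[m].mean().round(1),v[m].mean().round(1))
    # ball by colour
    m=b&(hsv[...,2]<45)&(W[...,2]>290)
    print(n,"ballpx",m.sum(),u[m].mean(),v[m].mean(),ray(d,u[m].mean(),v[m].mean(),323).round(1),W[m].mean(0).round(1))
    # bright bar top
    m=b&(W[...,2]>245)&(W[...,2]<275)&(hsv[...,2]>150)
    if m.any(): print("bartop",u[m].mean(),v[m].mean(),ray(d,u[m].mean(),v[m].mean(),260).round(1))
d=D["top"]
for (a,c) in [(62,325),(112,107),(250,139),(204,357)]:
    print("bolt",ray(d,350+(a-1.5)/4,120+(c-1.5)/4,30).round(1))
W=world(d)
for nm,bx in [("chisel",(328,235,410,256)),("pencil",(315,222,338,268)),("square",(435,200,475,258)),("tape",(305,140,335,168))]:
    w=W[bx[1]:bx[3],bx[0]:bx[2]];m=w[...,2]>6;q=w[m];print(nm,q.min(0).round(),q.max(0).round())
# plug
for n,bx in [("top",(212,185,232,215)),("scene",(425,240,455,275))]:
    d=D[n];hsv=cv2.cvtColor(d["img"],cv2.COLOR_RGB2HSV)[bx[1]:bx[3],bx[0]:bx[2]]
    W=world(d)[bx[1]:bx[3],bx[0]:bx[2]]
    m=(hsv[...,2]<120)&(W[...,2]>36);v,u=np.nonzero(m);print(n,len(u),u.mean()+bx[0],v.mean()+bx[1],[ray(d,u.mean()+bx[0],v.mean()+bx[1],h).round(1).tolist() for h in(38,43)])
E
```

```text
top headtop 980 [ 531.1 -161.9] [113.4 549.7] 61.33 mean [ 630.7 -206.9  212.1] px 399.1 162.9
top rambar 62 [ 581.  -198.2] [23.4 36. ] 11.57 mean [ 579.8 -194.5  251.1] px 398.0 176.1
top ball 106 [ 546.2 -313.8] [ 26.5 143.1] 28.1 mean [ 526.1 -277.   284.5] px 429.4 191.0
top bed 1205 [ 509.2 -159.5] [181.6 493. ] 67.18 mean [ 591.5 -183.6   35.1] px 384.0 186.8
top ballpx 75 427.3066666666667 189.02666666666667 [ 524.9 -260.9  323. ] [ 515.5 -252.8  364. ]
bartop 397.44 174.54 [ 582.4 -191.2  260. ]
scene headtop 1082 [ 828.8 -117.5] [1012.1  143.5] 23.26 mean [ 651.4 -197.4  220.5] px 230.8 219.3
scene rambar 96 [ 449.1 -279. ] [349.8  87.7] 28.29 mean [ 565.2 -212.7  239.7] px 235.6 190.5
scene ball 131 [ 357.8 -343.4] [402.2  28.4] 26.44 mean [ 494.3 -276.7  288.1] px 219.4 157.3
scene bed 1945 [845.1 -90. ] [961.4 271. ] 23.71 mean [ 634.2 -175.1   30.4] px 248.6 256.4
scene ballpx 92 219.5 158.80434782608697 [ 535.6 -255.2  323. ] [ 562.7 -239.5  361.7]
bartop 231.97560975609755 187.53658536585365 [ 575.1 -215.8  260. ]
bolt [ 542.5 -115.7   30. ]
bolt [ 741.8 -166.8   30. ]
bolt [ 709.8 -290.    30. ]
bolt [ 512.  -239.9   30. ]
chisel [ 317. -267.    6.] [ 425.   20. 1393.]
pencil [317. -14.   6.] [ 471.   60. 1393.]
square [ 317. -507.    6.] [ 545.   20. 1393.]
tape [317.  -9.   6.] [ 773.   94. 1393.]
top 17 218.94117647058823 202.41176470588235 [[543.5, 401.3, 38.0], [542.7, 399.9, 43.0]]
scene 19 441.63157894736844 261.7894736842105 [[543.9, 403.3, 38.0], [547.5, 402.0, 43.0]]
```

```bash
cat >> h.py <<'E'
from scipy.spatial.transform import Rotation as R
def Rdown(deg): # tool x heading in world, tool pointing down
    a=np.radians(deg);x=np.array([np.cos(a),np.sin(a),0]);z=np.array([0,0,-1.]);return np.stack([x,np.cross(z,x),z],1)
def goto(s,p,deg):
    R0=s["tcp_rot"];t=R0.T@(np.asarray(p,float)-s["position"])/250
    w=R.from_matrix(R0.T@Rdown(deg)).as_rotvec()/2
    print("row",np.round(w,3),np.round(t,3),"rows>=",np.ceil(max(np.linalg.norm(t)*5,np.degrees(np.linalg.norm(w)*2)/8.59)))
E
python3 - <<'E'
from h import *
from bench import bot
s=bot.get_state()
goto(s,[456,383,230],191.2)
D={n:dict(np.load(f"pics/{n}0.npz")) for n in("top","scene")}
yaw=np.radians(-14.2);c,q=np.cos(yaw),np.sin(yaw);O=np.array([585.3,-192.7,0]);M=np.array([[c,-q,0],[q,c,0],[0,0,1]])
for n in D: print(n,[np.round(proj(D[n],O+M@np.array(p,float)),1).tolist() for p in [(-40,-85,323),(0,0,260),(-35,32,217),(-35,-32,217),(134,32,217),(134,-32,217),(-75,75,28),(-75,-75,28),(160,75,28)]])
W=world(D["top"]);ok=D["top"]["range_z"]>0
for nm,bx in [("chisel",(328,235,410,256)),("pencil",(315,222,338,268)),("tape",(305,140,335,168))]:
    w=W[bx[1]:bx[3],bx[0]:bx[2]];m=(w[...,2]>6)&ok[bx[1]:bx[3],bx[0]:bx[2]];k=w[m];print(nm,k.min(0).round(),k.max(0).round())
E
```

```text
row [-0.001 -0.    -0.232] [-1.354 -0.139  0.003] rows>= 7.0
top [[428.9, 188.7], [397.9, 173.6], [382.9, 185.3], [403.3, 190.0], [394.2, 134.0], [414.2, 138.4], [361.2, 204.2], [402.8, 213.9], [375.3, 142.1]]
scene [[217.3, 155.9], [238.8, 191.5], [257.3, 197.5], [238.1, 190.2], [222.8, 241.1], [202.2, 232.4], [281.2, 233.3], [241.5, 217.6], [241.1, 292.6]]
chisel [ 355. -267.    6.] [425.  18.  38.]
pencil [320. -14.   6.] [471.  60.  16.]
tape [673.  -9.   6.] [773.  94.  31.]
```

Call:
step_arm --plan "0 0 -0.12 -0.7 -0.07 0;0 0 -0.12 -0.7 -0.07 0 0;0 0 -0.12 -0.7 -0.07 0 0;0 0 -0.12 -0.7 -0.07 0 0"

```text
invalid input at $.plan[0]: expected 7 numbers
```

Call:
step_arm --plan "0 0 -0.12 -0.7 -0.07 0 0;0 0 -0.12 -0.7 -0.07 0 0;0 0 -0.12 -0.7 -0.07 0 0;0 0 -0.12 -0.7 -0.07 0 0"

```text
time: 0.55
position: [305.5, 441.5, 230.9]
tcp_rot: [[-1.0, 0.03, 0.0], [0.03, 1.0, -0.001], [-0.0, -0.001, -1.0]]
wrist_force: [-1.6, -0.5, -0.6]
width: 0.999
```

```bash
python3 - <<'E'
from h import *
from bench import bot
s=bot.get_state();print(s["position"],s["time"])
goto(s,[456,383,230],191.2)
E
```

```text
[305.52216915 441.54730137 230.93892349] 0.55
row [-0.     0.    -0.113] [-0.609 -0.216  0.004] rows>= 4.0
```

Call:
step_arm --plan "0 0 -0.113 -0.609 -0.216 0 0;0 0 -0.113 -0.609 -0.216 0 0;0 0 -0.113 -0.609 -0.216 0 0;0 0 -0.113 -0.609 -0.216 0 0;0 0 -0.113 -0.609 -0.216 0 0"

```text
time: 1.05
position: [455.3, 383.6, 230.3]
tcp_rot: [[-0.981, -0.194, -0.001], [-0.194, 0.981, -0.001], [0.001, -0.001, -1.0]]
wrist_force: [0.2, 0.8, -0.1]
width: 1.001
```

```bash
python3 - <<'E'
from h import *
from bench import bot
s=bot.get_state();print(s["position"],s["time"],s["tcp_rot"].round(3).tolist())
d=bot.get_image("wrist");np.savez("pics/w1.npz",**d);cv2.imwrite("pics/w1.png",d["img"][:,:,::-1])
E
```

```text
[455.28983748 383.63130063 230.32385097] 1.05 [[-0.981, -0.194, -0.001], [-0.194, 0.981, -0.001], [0.001, -0.001, -1.0]]
```

View pics/w1.png

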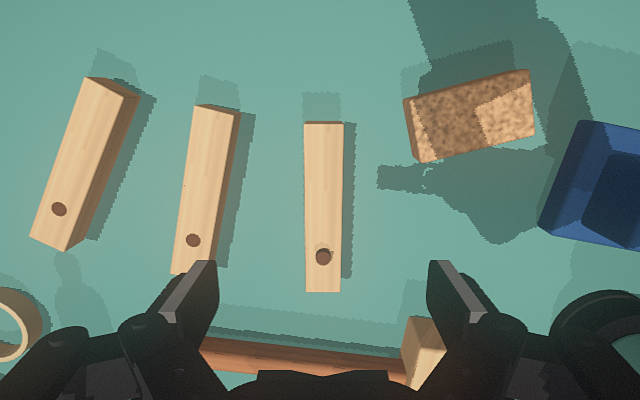

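The wrist view shows the target rail's whole top face, from (304,122) to (341,292), with its proud plug at (323,257).

```bash
python3 - <<'E'
from h import *
d=dict(np.load("pics/w1.npz"));W=world(d);hsv=cv2.cvtColor(d["img"],cv2.COLOR_RGB2HSV);ok=d["range_z"]>0
v,u=np.mgrid[0:400,0:640];b=(u>295)&(u<350)&(v>112)&(v<300)
m=(b&(hsv[...,0]<30)&(hsv[...,1]>50)&(hsv[...,2]>150)&(W[...,2]>29)&(W[...,2]<38)).astype(np.uint8)
m=cv2.morphologyEx(m,cv2.MORPH_CLOSE,np.ones((25,25)));m=cv2.morphologyEx(m,cv2.MORPH_OPEN,np.ones((7,7)))
cs,_=cv2.findContours(m,cv2.RETR_EXTERNAL,cv2.CHAIN_APPROX_NONE);c=max(cs,key=cv2.contourArea)
q=np.array([ray(d,x,y,34)[:2] for x,y in c[:,0]],np.float32);r=cv2.minAreaRect(q);print(np.round(r[0],1),np.round(r[1],1),round(r[2],2))
print("z top med",np.median(W[...,2][m>0]))
p=b&(hsv[...,2]<125)&(W[...,2]>37)&ok&(v>240)&(v<275);print(p.sum(),u[p].mean(),v[p].mean(),W[p].mean(0),np.percentile(W[p][:,2],[50,90]))
pt=(hsv[...,2]<140)&b&(W[...,2]>41)&(v>235)&(v<275);print(pt.sum(),u[pt].mean(),v[pt].mean(),W[pt].mean(0),ray(d,u[pt].mean(),v[pt].mean(),43))
a=d["img"][225:300,290:355,::-1];cv2.imwrite("pics/w1p.png",cv2.resize(a,None,fx=8,fy=8,interpolation=cv2.INTER_CUBIC))
E
```

```text
[500.9 392.2] [177.1  37.5] 10.98
z top med 32.74543099757449
52 323.2307692307692 255.25 [543.0380575  400.87749707  40.35694714] [40.81857853 41.88696618]
131 322.587786259542 257.9236641221374 [544.15191872 400.41635845  44.36493254] [544.82097377 400.55279235  43.        ]
```

View pics/w1p.png

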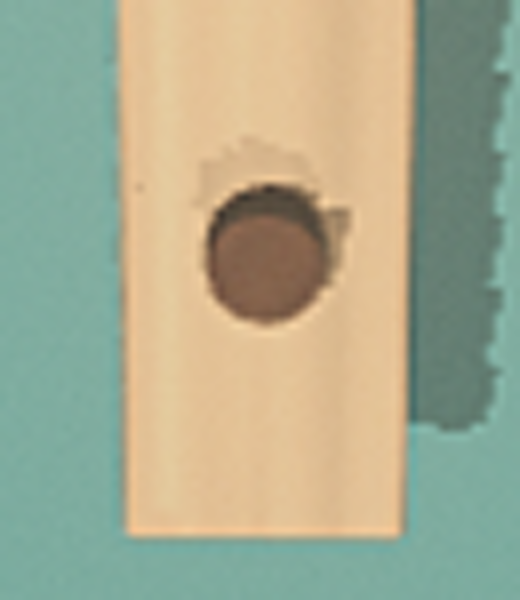

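Call:
step_arm --plan "0 0 0.001 -0.006 0 0.2 0;0 0 0.001 -0.006 0 0.4 0;0 0 0.001 -0.006 0 0.6 0;0 0 0.001 -0.006 0 0.75 0;0 0 0.001 -0.006 0 0.86 0;0 0 0.001 -0.006 0 0.907 0;0 0 0.001 -0.006 0 0.907 0;0 0 0.001 -0.006 0 0.907 0"

```text
time: 1.9
position: [455.5, 386.4, 6.5]
tcp_rot: [[-0.981, -0.196, 0.002], [-0.196, 0.981, 0.002], [-0.002, 0.001, -1.0]]
wrist_force: [0.4, 0.1, 0.5]
width: 0.999
```

```bash
python3 - <<'E'
from h import *
from bench import bot
s=bot.get_state();print(s["position"],s["time"],s["tcp_rot"].round(3).tolist(),s["wrist_force"])
E
```

```text
[455.48663003 386.35858902   6.48367596] 1.9 [[-0.981, -0.196, 0.002], [-0.196, 0.981, 0.002], [-0.002, 0.001, -1.0]] [0.41367177 0.08951403 0.50686169]
```

Call:
step_arm --plan "0 0 0 0 0 0 0;0 0 0 0 0 0 0"

```text
time: 2.1
position: [455.9, 385.9, 6.4]
tcp_rot: [[-0.981, -0.195, 0.002], [-0.195, 0.981, 0.002], [-0.003, 0.001, -1.0]]
wrist_force: [0.8, 0.5, -0.2]
width: 1.0
```

```bash
python3 - <<'E'
from h import *
from bench import bot
s=bot.get_state();print(s["position"],s["time"],s["qd"].round(4))
goto(s,[456.7,383.6,4],191)
E
```

```text
[455.94764715 385.9356683    6.42188539] 2.1 [-0.003   0.0072  0.008   0.0004 -0.0014 -0.001 ]
row [0.001 0.001 0.002] [-0.001 -0.01   0.01 ] rows>= 1.0
```

Call:
step_arm --plan "0.001 0.001 0.002 -0.001 -0.01 0.01 0;0.001 0.001 0.002 -0.001 -0.01 0.01 0;0.001 0.001 0.002 -0.001 -0.01 0.01 1;0.001 0.001 0.002 -0.001 -0.01 0.01 1;0.001 0.001 0.002 -0.001 -0.01 0.01 1;0.001 0.001 0.002 -0.001 -0.01 0.01 1;0.001 0.001 0.002 -0.001 -0.01 0.01 1;0.001 0.001 0.002 -0.001 -0.01 0.01 1" --squeeze 80

```text
time: 2.9
position: [456.1, 383.0, 2.4]
tcp_rot: [[-0.982, -0.191, -0.001], [-0.191, 0.982, -0.002], [0.001, -0.002, -1.0]]
wrist_force: [-0.3, 0.0, 3.1]
width: 0.429
```

```bash
python3 - <<'E'
from h import *
from bench import bot
s=bot.get_state();print(s["position"],s["time"],s["tcp_rot"].round(4).tolist(),s["wrist_force"],s["width"])
goto(s,[456.7,383.6,104],191)
E
```

```text
[456.13027149 382.98923675   2.416059  ] 2.9 [[-0.9816, -0.191, -0.001], [-0.191, 0.9816, -0.0018], [0.0014, -0.0016, -1.0]] [-0.28821435  0.01461175  3.12318092] 0.42930237819418476
row [-0.001 -0.001  0.   ] [-0.002  0.001 -0.406] rows>= 3.0
```

Call:
step_arm --plan "0 0 0 0 0 -0.1 1;0 0 0 0 0 -0.25 1;0 0 0 0 0 -0.45 1;0 0 0 0 0 -0.6 1;0 0 0 0 0 -0.6 1;0 0 0 0 0 -0.6 1"

```text
time: 3.5
position: [456.1, 383.1, 152.0]
tcp_rot: [[-0.982, -0.191, -0.001], [-0.191, 0.982, -0.002], [0.002, -0.002, -1.0]]
wrist_force: [-0.1, -0.4, -2.5]
width: 0.429
```

```bash
python3 - <<'E'
from h import *
from bench import bot
s=bot.get_state();print(s["position"],s["time"],s["tcp_rot"].round(4).tolist(),s["wrist_force"],s["width"])
d=bot.get_image("wrist");np.savez("pics/w2.npz",**d);cv2.imwrite("pics/w2.png",d["img"][:,:,::-1])
goto(s,[535,-25,160],165.8)
E
```

```text
[456.09157628 383.13888913 151.96437497] 3.5 [[-0.9816, -0.1911, -0.0014], [-0.191, 0.9816, -0.0021], [0.0017, -0.0018, -1.0]] [-0.10232987 -0.44492931 -2.48128595] 0.42910070183638677
row [-0.001 -0.001  0.22 ] [ 0.002 -1.663 -0.029] rows>= 9.0
```

View pics/w2.png

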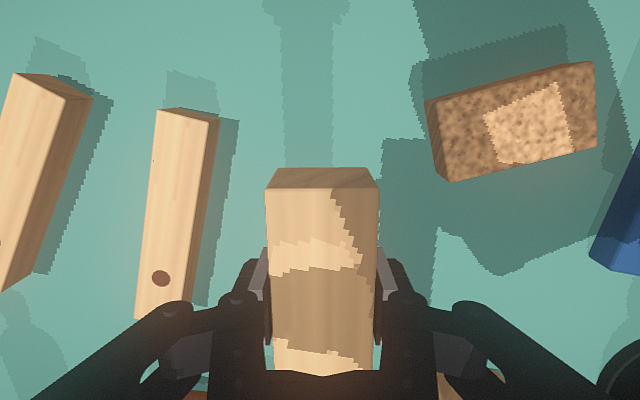

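The rail is held, with its plain end's top edge at row ≈188 and columns 266–378. The gripper body hides the plug. Now I'll check whether the rail slipped or sagged.

```bash
python3 - <<'E'
from h import *
from bench import bot
s=bot.get_state()
d=dict(np.load("pics/w2.npz"));W=world(d)
# top face z along rail in tool frame
for r in range(192,345,20):
    w=W[r,290:355];w=w[d["range_z"][r,290:355]>0];t=(w-s["position"])@s["tcp_rot"];print(r,np.median(t,0).round(1))
for (a,b) in [(266,188),(378,188)]:
    p=ray(d,a,b,183.6);print((s["tcp_rot"].T@(p-s["position"])).round(1))
sc=bot.get_image("scene");np.savez("pics/s2.npz",**sc)
u,v=proj(sc,s["position"]+[80,15,30]);u,v=int(u),int(v);print(u,v)
a=sc["img"][max(v-60,0):v+60,u-80:u+80,::-1];cv2.imwrite("pics/s2.png",cv2.resize(a,None,fx=5,fy=5,interpolation=cv2.INTER_CUBIC))
E
```

```text
192 [ 41.1  -1.2 -31.8]
212 [ 34.2  -1.2 -31.9]
232 [ 27.1  -1.  -31.9]
252 [ 19.7  -1.  -31.8]
272 [ 12.2  -1.  -32.1]
292 [  4.2  -1.2 -32.1]
312 [ -4.1  -1.  -31.9]
332 [-12.6  -0.8 -32.1]
[ 42.8 -18.9 -33.1]
[ 42.8  16.9 -33.2]
452 230
```

View pics/s2.png

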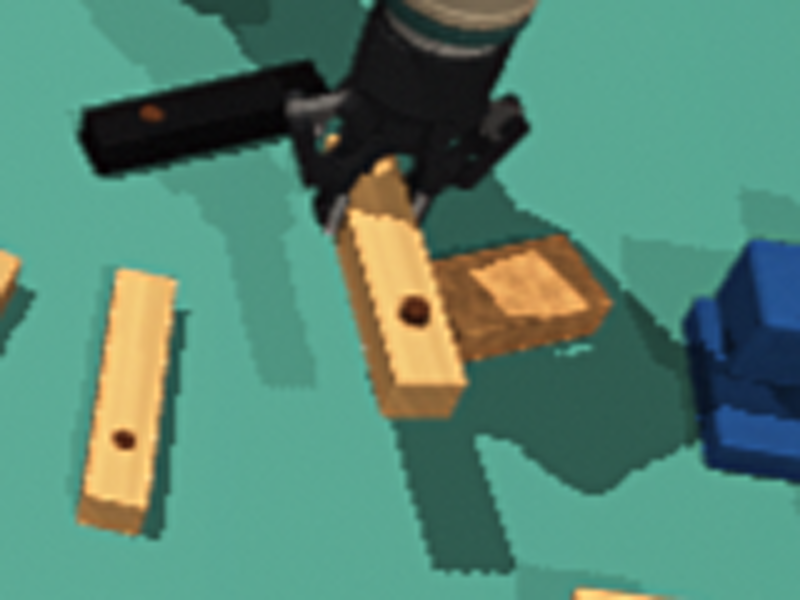

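Held level with no slip: the underside is at tool z +2.2 and the plug at about tool x −91. Next I'll carry it to the left of the press.

Call:
step_arm --plan "0 0 0.03 0 -0.1 -0.03 1;0 0 0.06 0 -0.25 -0.03 1;0 0 0.09 0 -0.45 -0.03 1;0 0 0.12 0 -0.65 -0.03 1;0 0 0.14 0 -0.82 -0.03 1;0 0 0.14 0 -0.83 -0.03 1;0 0 0.14 0 -0.83 -0.03 1"

```text
time: 4.3
position: [495.3, 178.4, 158.1]
tcp_rot: [[-0.996, 0.09, -0.005], [0.09, 0.996, -0.003], [0.005, -0.003, -1.0]]
wrist_force: [0.9, 0.8, -1.3]
width: 0.435
```

```bash
python3 - <<'E'
from h import *
from bench import bot
s=bot.get_state();print(s["position"],s["time"],s["joint_pos"].round(2),s["wrist_force"],s["width"])
goto(s,[535,-25,160],165.8)
E
```

```text
[495.25000783 178.43855903 158.12773486] 4.3 [ 0.28  0.09  1.5  -0.    1.55 -1.2 ] [ 0.85723723  0.78466221 -1.34384351] 0.4353037215142657
row [-0.002 -0.002  0.079] [-0.231 -0.796 -0.006] rows>= 5.0
```

Call:
step_arm --plan "-0.002 -0.002 0.03 -0.05 -0.17 0 1;-0.002 -0.002 0.06 -0.11 -0.37 0 1;-0.002 -0.002 0.079 -0.17 -0.57 0 1;-0.002 -0.002 0.079 -0.22 -0.75 0 1;-0.002 -0.002 0.079 -0.231 -0.796 0 1;-0.002 -0.002 0.079 -0.231 -0.796 0 1;-0.002 -0.002 0.079 -0.231 -0.796 0 1"

```text
time: 5.0
position: [535.7, -22.2, 159.5]
tcp_rot: [[-0.97, 0.242, 0.002], [0.242, 0.97, 0.002], [-0.001, 0.002, -1.0]]
wrist_force: [-0.8, 1.1, -2.4]
width: 0.433
```

```bash
python3 - <<'E'
from h import *
from bench import bot
s=bot.get_state();print(s["position"],s["time"],s["joint_pos"].round(2),s["wrist_force"],s["width"])
d=bot.get_image("wrist");np.savez("pics/w3.npz",**d);cv2.imwrite("pics/w3.png",d["img"][:,:,::-1])
d=bot.get_image("top");np.savez("pics/t3.npz",**d);cv2.imwrite("pics/t3.png",cv2.resize(d["img"][110:270,280:460,::-1],None,fx=4.4,fy=3.7,interpolation=cv2.INTER_CUBIC))
E
```

```text
[535.66720398 -22.21898204 159.53148338] 5.0 [-0.11  0.12  1.48  0.    1.55 -1.44] [-0.78498358  1.05640486 -2.42074764] 0.43300664385547644
```

View pics/w3.png

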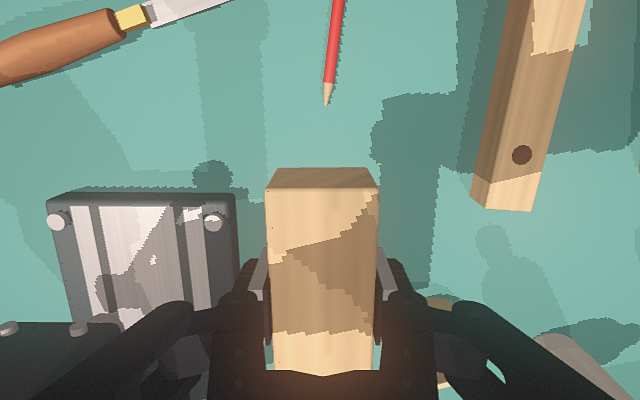

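View pics/t3.png

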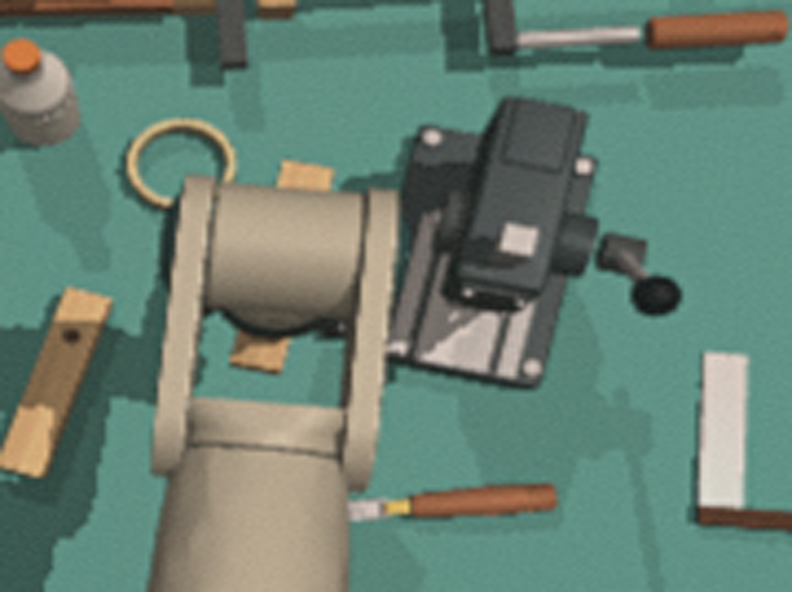

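The wrist view shows the bed's front bolts at (57,222) and (213,222), and the bed's front edge at row ≈200. I'll refine the press pose from these.

```bash
python3 - <<'E'
from h import *
from bench import bot
s=bot.get_state()
d=dict(np.load("pics/w3.npz"));W=world(d)
a=d["img"][170:340,20:260,::-1];cv2.imwrite("pics/w3b.png",cv2.resize(a,None,fx=3.3,fy=3.3,interpolation=cv2.INTER_CUBIC))
g=cv2.cvtColor(d["img"],cv2.COLOR_RGB2GRAY)
for (x,y) in [(57,222),(213,222)]:
    sub=g[y-14:y+15,x-14:x+15];w=W[y-4:y+5,x-4:x+5].reshape(-1,3);print(np.median(w,0).round(1),ray(d,x,y,33).round(1),ray(d,x,y,30).round(1))
bed=W[225:300,120:160].reshape(-1,3);print("bed z",np.median(bed[:,2]))
D=dict(np.load("pics/t3.npz"));D0=dict(np.load("pics/top0.npz"))
for d,nm in((D0,"top0"),(D,"t3")):
    g=cv2.cvtColor(d["img"],cv2.COLOR_RGB2GRAY).astype(float)
    sub=g[165:185,388:408];m=sub>150;v,u=np.nonzero(m);print(nm,len(u),u.mean()+388,v.mean()+165,ray(d,u.mean()+388,v.mean()+165,260).round(1))
    k=d["img"][165:185,388:408]
E
```

```text
[ 512.7 -235.7   32.5] [ 512.6 -235.7   33. ] [ 513.1 -238.3   30. ]
[ 543.  -114.7   32.7] [ 542.9 -114.6   33. ] [ 543.8 -115.8   30. ]
bed z 26.836639845628923
top0 51 397.5098039215686 174.4313725490196 [ 582.7 -191.4  260. ]
t3 52 397.4423076923077 174.40384615384616 [ 582.8 -191.2  260. ]
```

View pics/w3b.png

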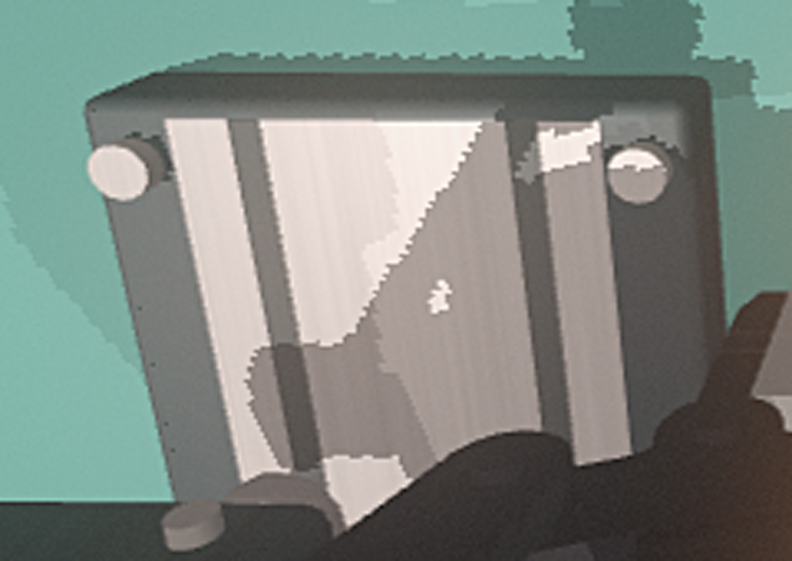

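```bash
python3 - <<'E'
from h import *
d=dict(np.load("pics/scene0.npz"));W=world(d)
for k,(a,b) in {"BR":(60,478),"BL":(192,540),"FL":(322,352)}.items():
    u,v=190+(a-1.4)/3.7,140+(b-1.4)/3.7;print(k,ray(d,u,v,34).round(1),W[int(round(v)),int(round(u))].round(1))
d=dict(np.load("pics/top0.npz"))
for (a,c) in [(62,325),(112,107),(250,139),(204,357)]:
    print("bolt",ray(d,350+(a-1.5)/4,120+(c-1.5)/4,34).round(1))
# ram bar top corner triangulation px scene: top face centre (190,190)/3.7
s0=dict(np.load("pics/scene0.npz"))
print("bar scene",ray(s0,190+(190-1.4)/3.7,140+(190-1.4)/3.7,260).round(1), "top(192,218)",ray(d,350+(192-1.5)/4,120+(217-1.5)/4,260).round(1))
E
```

```text
BR [ 707.9 -284.3   34. ] [ 706.5 -285.1   30.4]
BL [ 740.2 -163.5   34. ] [ 741.8 -161.4   34.9]
FL [ 543.8 -112.9   34. ] [ 545.5 -111.2   35.4]
bolt [ 541.8 -115.3   34. ]
bolt [ 740.5 -166.3   34. ]
bolt [ 708.7 -289.1   34. ]
bolt [ 511.4 -239.2   34. ]
bar scene [ 582.3 -187.7  260. ] top(192,218) [ 584.4 -191.8  260. ]
```

```bash
cat >> h.py <<'E'
O=np.array([585.6,-190.,0]);YAW=-14.2
def press(p):
    a=np.radians(YAW);c,q=np.cos(a),np.sin(a);return O+np.array([c*p[0]-q*p[1],q*p[0]+c*p[1],p[2]])
E
python3 - <<'E'
from h import *
from bench import bot
s=bot.get_state();goto(s,press([-91,150,46]),165.8);goto(s,press([-91,30,46]),165.8)
E
```

```text
row [0.001 0.001 0.002] [ 0.006 -0.004  0.456] rows>= 3.0
row [0.001 0.001 0.002] [ 0.009 -0.484  0.455] rows>= 4.0
```

Call:
step_arm --plan "0.001 0.001 0.002 0.006 -0.004 0.15 1;0.001 0.001 0.002 0.006 -0.004 0.3 1;0.001 0.001 0.002 0.006 -0.004 0.42 1;0.001 0.001 0.002 0.006 -0.004 0.456 1;0.001 0.001 0.002 0.006 -0.004 0.456 1;0.001 0.001 0.002 0.007 -0.1 0.455 1;0.001 0.001 0.002 0.007 -0.2 0.455 1;0.001 0.001 0.002 0.007 -0.25 0.455 1;0.001 0.001 0.002 0.007 -0.25 0.455 1"

```text
time: 6.0
position: [520.1, -84.9, 48.3]
tcp_rot: [[-0.969, 0.249, 0.003], [0.249, 0.969, -0.001], [-0.004, -0.0, -1.0]]
wrist_force: [-0.4, 0.1, -2.4]
width: 0.432
```

```bash
python3 - <<'E'
from h import *
from bench import bot
s=bot.get_state();print(s["position"],s["wrist_force"],s["time"])
goto(s,press([-91,30,46]),165.8)
d=bot.get_image("scene");np.savez("pics/s4.npz",**d);cv2.imwrite("pics/s4.png",cv2.resize(d["img"][100:300,150:350,::-1],None,fx=3,fy=3,interpolation=cv2.INTER_CUBIC))
E
```

```text
[520.14539665 -84.87364412  48.26597836] [-0.42500572  0.07663575 -2.42229624] 6.0
row [-0.     0.002 -0.002] [ 0.006 -0.223  0.009] rows>= 2.0
```

View pics/s4.png

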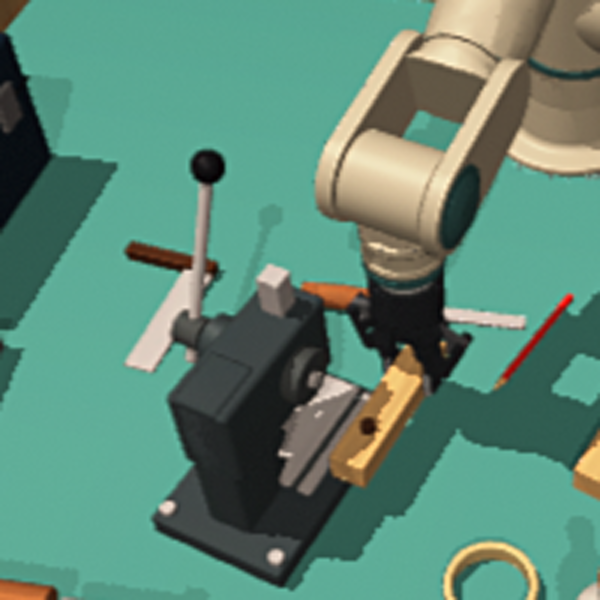

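The carried rail is at (370,440) in this crop, clear on the drum side of the press. Before going in I'll check the wrist fork's clearance to the lever ball.

```bash
python3 - <<'E'
from h import *
from bench import bot
s=bot.get_state()
a=np.radians(YAW);M=np.array([[np.cos(a),-np.sin(a),0],[np.sin(a),np.cos(a),0],[0,0,1]])
P=[]
for n in("scene","top"):
    d=bot.get_image(n);W=world(d);ok=d["range_z"]>0
    hsv=cv2.cvtColor(d["img"],cv2.COLOR_RGB2HSV)
    w=W[ok&(W[...,2]>120)];P.append((w-s["position"])@M)
Q=np.concatenate(P);Q=Q[(abs(Q[:,0])<130)&(abs(Q[:,1])<100)]
for z0 in range(80,420,30):
    m=(Q[:,2]>=z0)&(Q[:,2]<z0+30)
    if m.sum()>5:print(z0,m.sum(),"x",np.percentile(Q[m][:,0],[1,99]).round(),"y",np.percentile(Q[m][:,1],[1,5,95,99]).round())
E
```

```text
80 290 x [-14. 124.] y [-94. -61.  64.  66.]
110 243 x [-38. 127.] y [-96. -57.  38.  40.]
140 766 x [-38. 129.] y [-98. -92.  33.  37.]
170 465 x [-39. 129.] y [-99. -96.  35.  39.]
200 344 x [-40.  99.] y [-99. -96.  36.  39.]
230 226 x [-66.  40.] y [-48. -40.  60.  62.]
260 683 x [-121.   46.] y [-56. -46.  69.  70.]
290 2013 x [-113.   43.] y [-65. -50.  64.  69.]
320 2393 x [-129.   20.] y [-60. -57.  58.  59.]
350 577 x [-130.  -96.] y [-60. -56.  51.  56.]
```

The fork would pass only about 4 mm from the lever ball. I'll bring the rail in rotated 10° about the plug, so the wrist sits farther from the lever.

```bash
cat >> h.py <<'E'
PH=np.radians(10)
def tcp_for(px,py,z): return press([px-91*np.cos(PH),py+91*np.sin(PH),z])
E
python3 - <<'E'
from h import *
from bench import bot
s=bot.get_state();goto(s,tcp_for(0,70,46),155.8);goto(s,tcp_for(0,38,38),155.8)
E
```

```text
row [0.    0.001 0.087] [-0.001 -0.007  0.005] rows>= 2.0
row [0.    0.001 0.087] [-0.001 -0.135  0.037] rows>= 2.0
```

Call:
step_arm --plan "0 0.001 0.05 0 0 0.005 1;0 0.001 0.087 0 -0.02 0.005 1;0 0.001 0.087 0 -0.06 0.005 1;0 0.001 0.087 0 -0.1 0.02 1;0 0.001 0.087 0 -0.135 0.036 1;0 0.001 0.087 0 -0.135 0.037 1;0 0.001 0.087 0 -0.135 0.037 1;0 0.001 0.087 0 -0.135 0.037 1"

```text
time: 6.95
position: [511.1, -116.4, 37.3]
tcp_rot: [[-0.912, 0.411, -0.001], [0.411, 0.912, 0.0], [0.001, -0.0, -1.0]]
wrist_force: [0.3, 0.2, -1.8]
width: 0.431
```

```bash
python3 - <<'E'
from h import *
from bench import bot
s=bot.get_state();print(s["position"],s["wrist_force"],s["time"])
goto(s,tcp_for(0,0,37),155.8)
d=bot.get_image("scene");np.savez("pics/s5.npz",**d);cv2.imwrite("pics/s5.png",cv2.resize(d["img"][140:300,190:310,::-1],None,fx=4,fy=3.7,interpolation=cv2.INTER_CUBIC))
d=bot.get_image("wrist");np.savez("pics/w5.npz",**d);cv2.imwrite("pics/w5.png",d["img"][:,:,::-1])
E
```

```text
[ 511.08198269 -116.4492924    37.30979207] [ 0.32173387  0.20865274 -1.79399793] 6.95
row [-0.    -0.001 -0.001] [-0.029 -0.146  0.001] rows>= 1.0
```

View pics/s5.png

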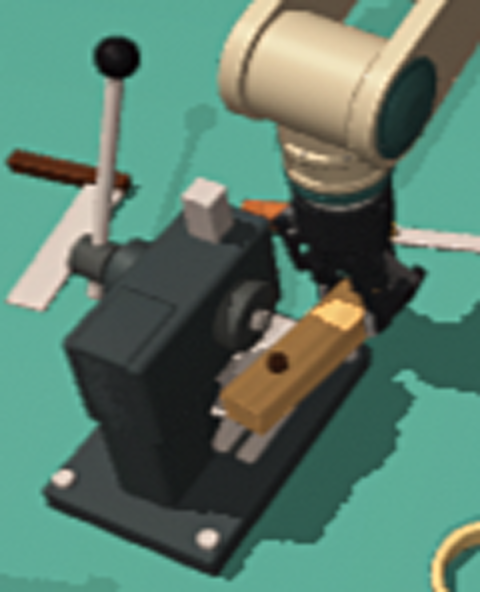

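View pics/w5.png

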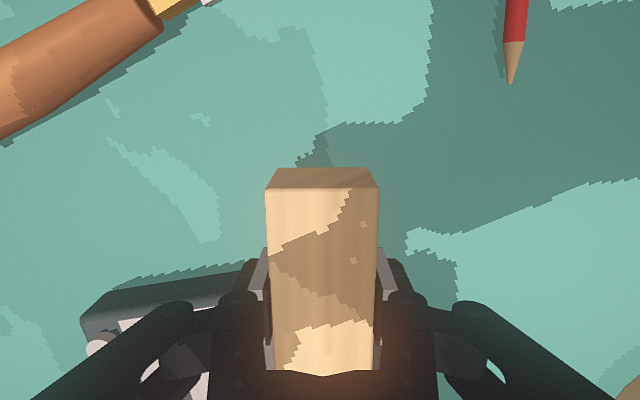

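The plug at crop (277,362) is beside the head, and the rail is above the bed and level. I'll slide it in.

Call:
step_arm --plan "0 -0.001 -0.001 -0.007 -0.04 0 1;0 -0.001 -0.001 -0.015 -0.08 0 1;0 -0.001 -0.001 -0.022 -0.115 0 1;0 -0.001 -0.001 -0.029 -0.146 0 1;0 -0.001 -0.001 -0.029 -0.146 0 1;0 -0.001 -0.001 -0.029 -0.146 0 1"

```text
time: 7.65
position: [502.5, -153.0, 37.2]
tcp_rot: [[-0.912, 0.41, 0.001], [0.41, 0.912, -0.0], [-0.001, -0.0, -1.0]]
wrist_force: [-0.6, 0.5, -1.8]
width: 0.428
```

```bash
python3 - <<'E'
from h import *
from bench import bot
s=bot.get_state();print(s["position"],s["wrist_force"],s["time"])
goto(s,tcp_for(0,0,26.5),155.8)
d=dict(np.load("pics/s5.npz"))
p=np.array([511.1,-116.4,37.3])-91*np.array([-.912,.411,0])+[0,0,41];print("pred",proj(d,p))
d=bot.get_image("scene");np.savez("pics/s6.npz",**d);cv2.imwrite("pics/s6.png",cv2.resize(d["img"][140:300,190:310,::-1],None,fx=4,fy=3.7,interpolation=cv2.INTER_CUBIC))
E
```

```text
[ 502.51552369 -153.04395404   37.24075139] [-0.57946105  0.47067617 -1.75242848] 7.65
row [-0.  0. -0.] [0.    0.001 0.043] rows>= 1.0
pred (np.float64(258.2514407066849), np.float64(236.71538396076107))
```

View pics/s6.png

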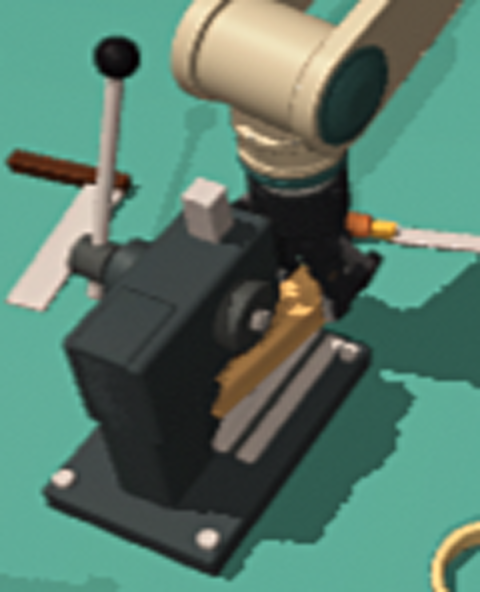

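```bash
python3 - <<'E'
from h import *
d=dict(np.load("pics/s5.npz"));a=d["img"][222:252,245:275];hsv=cv2.cvtColor(a,cv2.COLOR_RGB2HSV)
print(hsv[8:22,6:22,2])
m=(hsv[...,2]<80);m[:9]=0;m[21:]=0;m[:,:8]=0;m[:,20:]=0
v,u=np.nonzero(m);print(len(u),u.mean()+245,v.mean()+222)
cv2.imwrite("pics/s5p.png",cv2.resize(a[:,:,::-1],None,fx=16,fy=16,interpolation=cv2.INTER_NEAREST))
E
```

```text
[[ 29  29  26  22  51 167 202 204 215 198 166 154 156 154 155 157]
 [ 30  27  20  31  95 183 207 217 197 164 154 156 155 155 157 157]
 [ 28  24  29 105 181 208 217 204 168 155 156 154 155 155 157 156]
 [ 23  32  89 196 228 226 184 158 158 157 155 154 155 156 156 153]
 [ 36 100 195 178 153 155 150 155 159 155 156 156 157 156 151 145]
 [101 121 145 134 133 144 118  93  83  93 141 158 157 153 145 141]
 [122 126 127 133 146 139  85  51  45  50  89 144 153 146 141 144]
 [127 127 134 147 160 127  70  47  47  47  74 137 149 143 144 149]
 [128 134 146 159 161 121  64  46  46  43  53 125 144 145 151 152]
 [135 147 158 159 157 132  71  39  38  38  57 125 147 150 151 144]
 [147 157 159 155 154 153 113  65  49  77 122 147 153 154 150 130]
 [158 159 153 152 154 155 154 148 140 139 148 154 155 151 130 115]
 [158 154 151 152 153 155 156 151 147 148 153 154 150 132 115 109]
 [153 151 152 152 153 154 149 144 147 152 155 151 132 117 111 111]]
24 258.2916666666667 237.16666666666666
```

View pics/s5p.png

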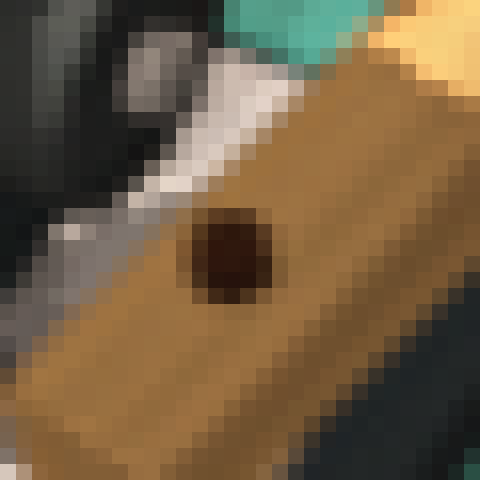

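Call:
step_arm --plan "0 0 0 0 0.002 0.015 1;0 0 0 0 0.002 0.03 1;0 0 0 0 0.002 0.04 1;0 0 0 0 0.002 0.044 1;0 0 0 0 0.002 0.044 1;0 0 0 0 0.002 0.044 1"

```text
time: 8.3
position: [503.4, -152.2, 30.2]
tcp_rot: [[-0.913, 0.409, 0.002], [0.409, 0.913, -0.001], [-0.002, -0.0, -1.0]]
wrist_force: [-16.7, 5.7, 28.9]
width: 0.434
```

```bash
python3 - <<'E'
from h import *
from bench import bot
s=bot.get_state();print(s["position"],s["wrist_force"],s["time"],s["torque"])
goto(s,tcp_for(0,0,26.5),155.8)
E
```

```text
[ 503.42759688 -152.18412162   30.21614418] [-16.74311717   5.71806543  28.87885218] 8.3 [0.8847515  2.48965143 0.00710828]
row [-0.     0.001  0.001] [ 0.002 -0.003  0.015] rows>= 1.0
```

The rail is down on the bed at TCP z 30.2. I'll take off the push and release it.

Call:
step_arm --plan "0 0 0 0 0 -0.012 1;0 0 0 0 0 -0.014 1;0 0 0 0 0 -0.014 1"

```text
time: 8.6
position: [503.3, -152.2, 30.3]
tcp_rot: [[-0.912, 0.409, 0.002], [0.409, 0.912, -0.001], [-0.002, -0.0, -1.0]]
wrist_force: [-1.9, 2.0, 6.8]
width: 0.431
```

```bash
python3 - <<'E'
from h import *
from bench import bot
s=bot.get_state();print(s["position"],s["wrist_force"],s["time"],s["torque"])
goto(s,tcp_for(0,0,30.4),155.8)
E
```

```text
[ 503.27175814 -152.24304823   30.31447239] [-1.91205368  2.03380861  6.77125338] 8.6 [ 0.24861306  0.33521363 -0.01021762]
row [-0.     0.001  0.   ] [ 0.002 -0.003 -0.   ] rows>= 1.0
```

Call:
step_arm --plan "0 0 0 0 0 0 0.3;0 0 0 0 0 0 0.2;0 0 0 0 0 0 0.1;0 0 0 0 0 0 0.1;0 0 0 0 0 0 0.1;0 0 0 0 0 0 0.1"

```text
time: 9.2
position: [502.8, -152.4, 29.7]
tcp_rot: [[-0.912, 0.409, 0.001], [0.409, 0.912, -0.001], [-0.001, -0.0, -1.0]]
wrist_force: [-0.3, -0.2, -0.3]
width: 0.902
```

Call:
step_arm --plan "0 0 0 0 0 -0.05 0.1;0 0 0 0 0 -0.1 0.1;0 0 0 0 0 -0.2 0.1;0 0 0 0.1 0 -0.4 0.1;0 0 0 0.25 0.1 -0.6 0.1;0 0 0 0.4 0.1 -0.75 0.1;0 0 0 0.45 0.1 -0.75 0.1;0 0 0 0.45 0.1 -0.75 0.1"

```text
time: 10.0
position: [410.1, -82.6, 222.5]
tcp_rot: [[-0.913, 0.408, 0.01], [0.408, 0.913, -0.003], [-0.01, 0.001, -1.0]]
wrist_force: [0.7, 0.0, 0.0]
width: 0.907
```

```bash
python3 - <<'E'
from h import *
from bench import bot
s=bot.get_state();print(s["position"],s["wrist_force"],s["time"],s["joint_pos"].round(2))
for n in("scene","top","wrist"):
    d=bot.get_image(n);np.savez(f"pics/{n}7.npz",**d);cv2.imwrite(f"pics/{n}7.png",d["img"][:,:,::-1])
    if n=="top": cv2.imwrite("pics/top7c.png",cv2.resize(d["img"][120:230,340:450,::-1],None,fx=5,fy=5,interpolation=cv2.INTER_CUBIC))
    if n=="scene":cv2.imwrite("pics/scene7c.png",cv2.resize(d["img"][140:300,190:310,::-1],None,fx=4,fy=3.7,interpolation=cv2.INTER_CUBIC))
E
```

```text
[410.07310405 -82.58537113 222.50382864] [0.73795531 0.04196895 0.0252651 ] 10.0 [-0.29 -0.26  1.71 -0.    1.68 -1.44]
```

View pics/wrist7.png

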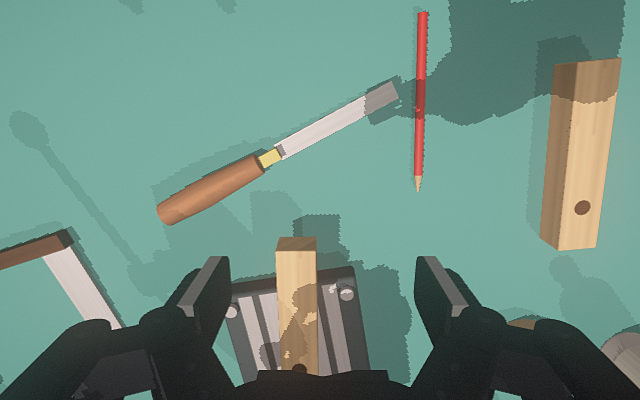

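View pics/scene7c.png

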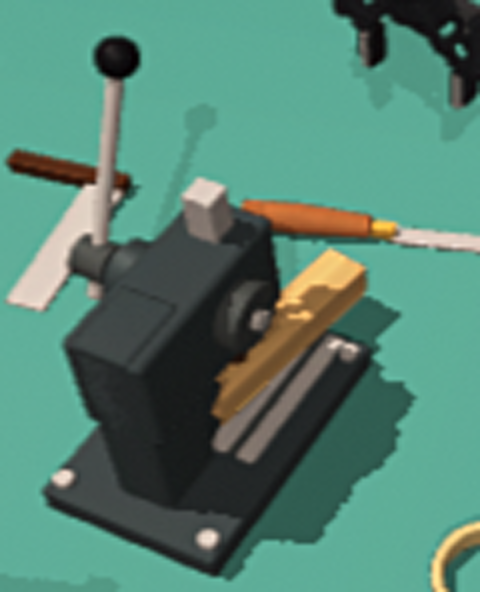

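View pics/top7c.png

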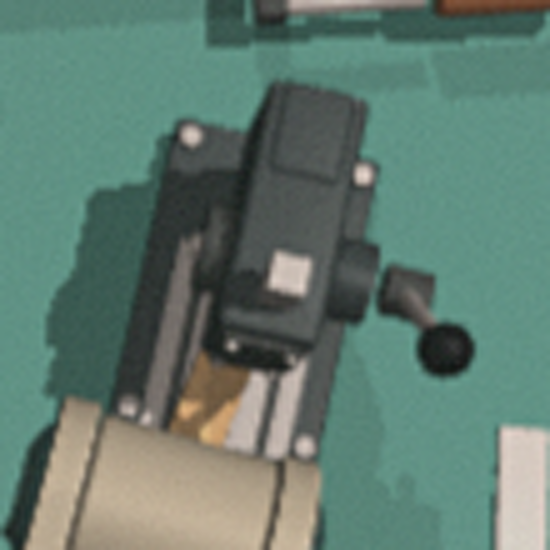

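The wrist view shows the placed rail with its plain end at (296,245), the front bolts at (231,312) and (347,294), and the proud plug just showing at (300,368). I'll tilt forward so the plug, ram foot and bolts are all in one picture.

Call:
step_arm --plan "0 -0.07 0 0 0 0 0.1;0 -0.14 0 0 0 0 0.1;0 -0.21 0 0 0 0 0.1;0 -0.25 0 0 0 0 0.1;0 -0.25 0 0 0 0 0.1;0 -0.25 0 0 0 0 0.1"

```text
time: 10.75
position: [410.3, -83.5, 216.8]
tcp_rot: [[-0.802, 0.41, 0.436], [0.36, 0.912, -0.196], [-0.478, -0.001, -0.879]]
wrist_force: [0.6, -0.3, -0.1]
width: 0.898
```

```bash
python3 - <<'E'
from h import *
from bench import bot
s=bot.get_state();print(s["position"],s["wrist_force"],s["time"],s["joint_pos"].round(2))
d=bot.get_image("wrist");np.savez(f"pics/w8.npz",**d);cv2.imwrite(f"pics/w8.png",d["img"][:,:,::-1])
cv2.imwrite("pics/w8c.png",cv2.resize(d["img"][140:380,190:400,::-1],None,fx=2.5*1.4,fy=2.5,interpolation=cv2.INTER_CUBIC))
E
```

```text
[410.32236551 -83.53576341 216.75372919] [ 0.56617213 -0.2869001  -0.11036566] 10.75 [-0.23 -0.67  2.07 -0.1   1.26 -1.37]
```

View pics/w8.png

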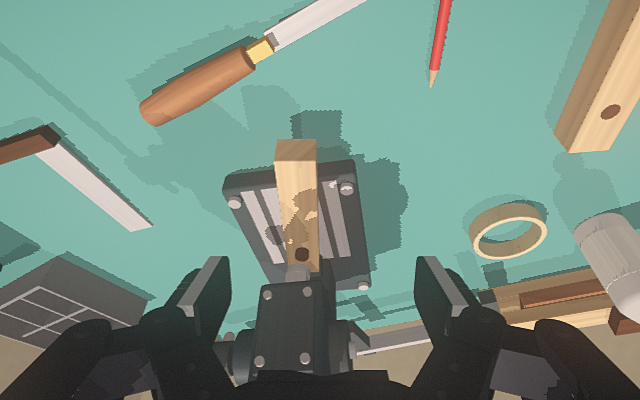

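```bash
python3 - <<'E'
from h import *
d=dict(np.load("pics/w8.npz"))
cv2.imwrite("pics/w8d.png",cv2.resize(d["img"][225:300,255:345,::-1],None,fx=8,fy=8,interpolation=cv2.INTER_CUBIC))
W=world(d)
for (u,v) in [(235,203),(347,188),(302,254),(297,272),(301,245)]: print(u,v,W[v,u].round(1))
E
```

```text
235 203 [ 511.5 -235.4   32.5]
347 188 [ 540.7 -113.6   32.6]
302 254 [ 581.9 -185.8   69.9]
297 272 [ 574.6 -186.9   97.4]
301 245 [ 577.6 -185.4   60.4]
```

View pics/w8d.png

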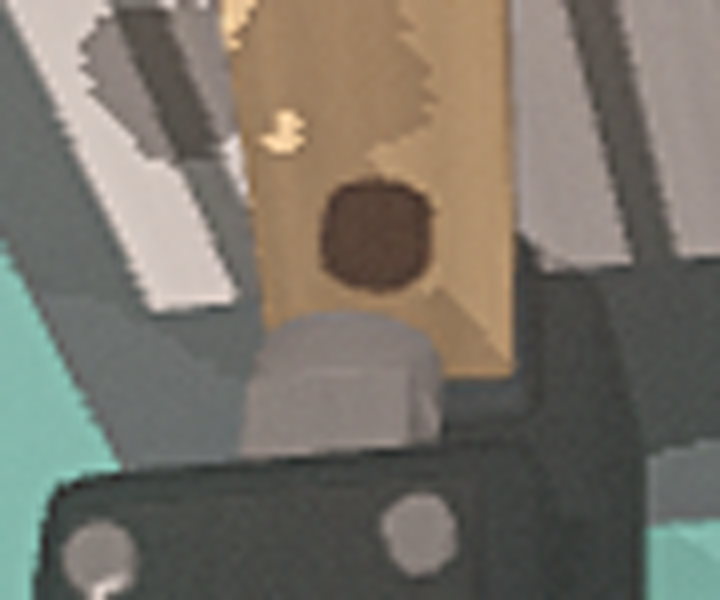

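```bash
python3 - <<'E'
from h import *
d=dict(np.load("pics/w8.npz"));T=d["world_from_camera"];cam=T[:3,3]
a=np.radians(YAW);M=np.array([[np.cos(a),-np.sin(a)],[np.sin(a),np.cos(a)]])
def away(p,r): h=p[:2]-cam[:2];return p[:2]+r*h/np.linalg.norm(h)
foot=away(ray(d,298.7-.4,264-.4,89),13)
c1=away(ray(d,301.6,246.9,62),8);c2=away(ray(d,301.6,261.1,71.5),-8)
c3=away(ray(d,301.6,261.1,72.5),-8)
b1=ray(d,234.5,203,34);b2=ray(d,347,188.5,34)
mid=(b1+b2)[:2]/2;yd=(b2-b1)[:2];y=np.degrees(np.arctan2(-yd[0],yd[1]));Ob=mid+62*np.array([np.cos(np.radians(y)),np.sin(np.radians(y))])
print("foot",foot,"plug",c1,c2,c3,"bolts",b1,b2,y,"O from bolts",Ob)
for c in(c1,c2): print("plug-foot in press",(c-foot)@M,"plug-Obolts",(c-Ob)@M)
print("expected ram",O)
E
```

```text
foot [ 583.52525179 -190.79482131] plug [ 586.23240007 -189.1354093 ] [ 585.02287764 -187.59690978] [ 583.72609438 -186.90482597] bolts [ 510.00405139 -234.79295841   34.        ] [ 540.07120599 -113.37640191   34.        ] -13.908712650753047 O from bolts [ 585.21978499 -188.98797053]
plug-foot in press [2.21736629 2.27279272] plug-Obolts [1.0178428  0.10546813]
plug-foot in press [0.6673951  3.46757915] plug-Obolts [-0.53212839  1.30025455]
expected ram [ 585.6 -190.     0. ]
```

```bash
python3 - <<'E'
from h import *
d=dict(np.load("pics/w8.npz"))
cv2.imwrite("pics/w8e.png",cv2.resize(d["img"][240:285,275:325,::-1],None,fx=14,fy=13,interpolation=cv2.INTER_NEAREST))
W=world(d)
for v in range(262,282,2): print(v,W[v,284:314:2,2].round(0))
E
```

```text
262 [27. 27. 60. 60. 61. 61. 61. 61. 60. 60. 61. 60. 61. 60. 60.]
264 [26. 26. 61. 61. 61. 88. 89. 89. 89. 88. 61. 60. 60. 61. 60.]
266 [27. 27. 60. 89. 90. 91. 91. 91. 91. 90. 90. 90. 60. 61. 61.]
268 [26. 27. 90. 92. 94. 93. 94. 94. 94. 93. 93. 92. 90. 60. 61.]
270 [27. 26. 93. 94. 96. 96. 96. 97. 95. 96. 96. 94. 92. 89. 60.]
272 [27. 27. 97. 96. 97. 98. 98. 98. 97. 99. 98. 97. 95. 91. 54.]
274 [ 27.  98.  98.  99.  99. 100. 101.  99. 101. 101. 101. 100.  97.  94.
  56.]
276 [ 27. 102. 102. 101. 102. 102. 102. 103. 104. 103. 104. 102.  97.  57.
  59.]
278 [ 27. 104. 105. 105. 104. 105. 105. 105. 106. 105. 106. 106.  99.  59.
  54.]
280 [ 27. 106. 106. 106. 107. 107. 107. 107. 108. 108. 108. 108. 101. 120.
 120.]
```

View pics/w8e.png

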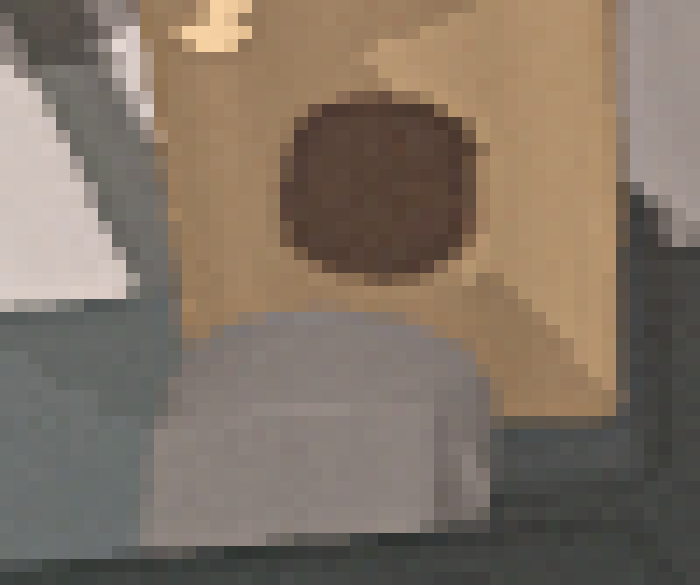

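The plug stands proud at crop (378,187), and the ram foot's front arc is centred near column 322. The plug is about 3 mm off the ram, mostly to +y. That is inside the 6 mm limit, but I'll regrasp and trim it to leave more margin.

```bash
python3 - <<'E'
from h import *
from bench import bot
s=bot.get_state()
goto(s,[485,-144,130],155.8);goto(s,[503.1,-152.3,130],155.8)
E
```

```text
row [-0.     0.249  0.   ] [-0.159 -0.098  0.483] rows>= 4.0
row [-0.     0.249  0.   ] [-0.229 -0.099  0.521] rows>= 4.0
```

Call:
step_arm --plan "0 0.07 0 0 0 0 0.1;0 0.14 0 0 0 0 0.1;0 0.21 0 -0.05 -0.03 0.15 0.1;0 0.249 0 -0.12 -0.07 0.35 0.1;0 0.249 0 -0.2 -0.099 0.5 0.1;0 0.249 0 -0.229 -0.099 0.521 0.1;0 0.249 0 -0.229 -0.099 0.521 0.1;0 0.249 0 -0.229 -0.099 0.521 0.1;0 0.249 0 -0.229 -0.099 0.521 0.1"

```text
time: 11.7
position: [503.1, -152.0, 131.4]
tcp_rot: [[-0.912, 0.409, 0.004], [0.409, 0.912, -0.002], [-0.004, -0.0, -1.0]]
wrist_force: [0.1, -0.8, -0.1]
width: 0.901
```

```bash
python3 - <<'E'
from h import *
from bench import bot
s=bot.get_state();print(s["position"])
goto(s,[503.1,-152.3,30.5],155.8)
E
```

```text
[ 503.1230134  -152.01581666  131.40521743]
row [-0.     0.002  0.   ] [ 0.001 -0.001  0.404] rows>= 3.0
```

Call:
step_arm --plan "0 0.002 0 0 -0.001 0.12 0.1;0 0.002 0 0.001 -0.001 0.25 0.1;0 0.002 0 0.001 -0.001 0.35 0.1;0 0.002 0 0.001 -0.001 0.39 0.1;0 0.002 0 0.001 -0.001 0.398 0.1;0 0.002 0 0.001 -0.001 0.398 0.1;0 0.002 0 0.001 -0.001 0.398 0.1"

```text
time: 12.4
position: [504.0, -152.7, 32.9]
tcp_rot: [[-0.912, 0.409, 0.002], [0.409, 0.912, -0.001], [-0.002, -0.0, -1.0]]
wrist_force: [1.1, -1.2, 0.8]
width: 0.902
```

```bash
python3 - <<'E'
from h import *
from bench import bot
s=bot.get_state();print(s["position"],s["wrist_force"])
goto(s,[503.1,-152.3,31],155.8)
E
```

```text
[ 503.97808737 -152.73946545   32.8549273 ] [ 1.13074049 -1.15169694  0.75780431]
row [-0.     0.001  0.   ] [0.004 0.    0.007] rows>= 1.0
```

Call:
step_arm --plan "0 0 0 0.003 0 0 0.5;0 0 0 0.003 0 0 1;0 0 0 0.003 0 0 1;0 0 0 0.003 0 0 1;0 0 0 0.003 0 0 1;0 0 0 0.003 0 0 1" --squeeze 60

```text
time: 13.0
position: [502.6, -152.2, 31.7]
tcp_rot: [[-0.912, 0.409, -0.0], [0.409, 0.912, 0.0], [0.0, -0.0, -1.0]]
wrist_force: [-1.2, 0.9, 5.7]
width: 0.434
```

```bash
python3 - <<'E'
from h import *
from bench import bot
s=bot.get_state();print(s["position"],s["wrist_force"],s["width"])
goto(s,s["position"]+[-1.7,-1.9,1.2],155.8)
goto(s,s["position"]+[-1.7,-1.9,0],155.8)
E
```

```text
[ 502.58040367 -152.17717547   31.65646965] [-1.1891598   0.85632927  5.72960419] 0.4341993074711838
row [-0. -0.  0.] [ 0.003 -0.01  -0.005] rows>= 1.0
row [-0. -0.  0.] [ 0.003 -0.01   0.   ] rows>= 1.0
```

Call:
step_arm --plan "0 0 0 0 0 -0.008 1;0 0 0 0.003 -0.005 -0.008 1;0 0 0 0.003 -0.01 -0.008 1;0 0 0 0.003 -0.01 -0.008 1;0 0 0 0.003 -0.01 -0.008 1;0 0 0 0.003 -0.01 -0.008 1"

```text
time: 13.6
position: [500.5, -154.1, 32.8]
tcp_rot: [[-0.912, 0.409, -0.002], [0.409, 0.912, 0.0], [0.002, -0.0, -1.0]]
wrist_force: [0.1, -0.1, -2.5]
width: 0.437
```

```bash
python3 - <<'E'
from h import *
from bench import bot
s=bot.get_state();print(s["position"],s["wrist_force"],s["width"])
goto(s,[500.9,-154.1,31.6],155.8)
E
```

```text
[ 500.46094101 -154.08815131   32.77564475] [ 0.06386859 -0.10926106 -2.50697741] 0.43667405382490715
row [-0.    -0.001  0.   ] [-0.002  0.001  0.005] rows>= 1.0
```

Now I'll set it down, release it, and go back to the same viewing pose.

Call:
step_arm --plan "0 0 0 -0.002 0 0.006 1;0 0 0 -0.002 0 0.006 1;0 0 0 -0.002 0 0.006 1;0 0 0 -0.002 0 0.006 0.3;0 0 0 -0.002 0 0.006 0.1;0 0 0 -0.002 0 0.006 0.1;0 0 0 -0.002 0 0.006 0.1;0 0 0 -0.002 0 0.006 0.1;0 0 0 -0.002 0 0.006 0.1"

```text
time: 14.5
position: [501.0, -154.3, 31.4]
tcp_rot: [[-0.912, 0.409, -0.001], [0.409, 0.912, 0.0], [0.001, -0.0, -1.0]]
wrist_force: [0.8, -0.2, 0.2]
width: 0.897
```

Call:
step_arm --plan "0 0 0 0 0 -0.05 0.1;0 0 0 0 0 -0.1 0.1;0 0 0 0 0 -0.2 0.1;0 0 0 0.1 0 -0.4 0.1;0 0 0 0.25 0.1 -0.6 0.1;0 0 0 0.4 0.1 -0.75 0.1;0 -0.06 0 0.45 0.1 -0.75 0.1;0 -0.12 0 0.45 0.1 -0.75 0.1;0 -0.19 0 0.45 0.1 -0.75 0.1;0 -0.25 0 0.45 0.1 -0.75 0.1"

```text
time: 15.5
position: [408.9, -85.4, 221.5]
tcp_rot: [[-0.797, 0.409, 0.444], [0.358, 0.912, -0.199], [-0.486, 0.001, -0.874]]
wrist_force: [0.5, -0.1, 0.0]
width: 0.902
```

Call:
step_arm --plan "0 -0.03 0 0 0 0 0.1;0 -0.03 0 0 0 0 0.1;0 -0.03 0 0 0 0 0.1"

```text
time: 15.8
position: [408.9, -85.4, 220.4]
tcp_rot: [[-0.773, 0.409, 0.484], [0.347, 0.912, -0.217], [-0.531, 0.0, -0.847]]
wrist_force: [-0.6, -0.6, 0.1]
width: 0.899
```

```bash
python3 - <<'E'
from h import *
from bench import bot
s=bot.get_state();print(s["position"],s["time"])
d=bot.get_image("wrist");np.savez(f"pics/w9.npz",**d);cv2.imwrite(f"pics/w9.png",d["img"][:,:,::-1])
cv2.imwrite("pics/w9e.png",cv2.resize(d["img"][230:275,275:325,::-1],None,fx=14,fy=13,interpolation=cv2.INTER_NEAREST))
E
```

```text
[408.85980456 -85.41486873 220.43846445] 15.8
```

View pics/w9e.png

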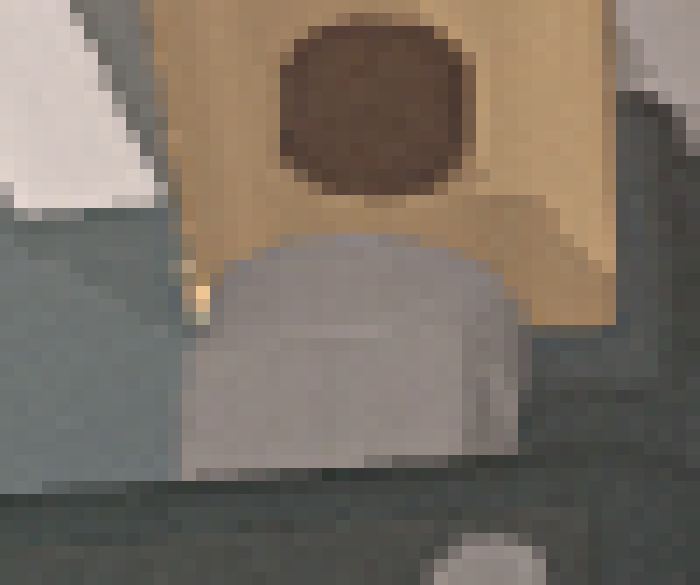

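View pics/w9.png

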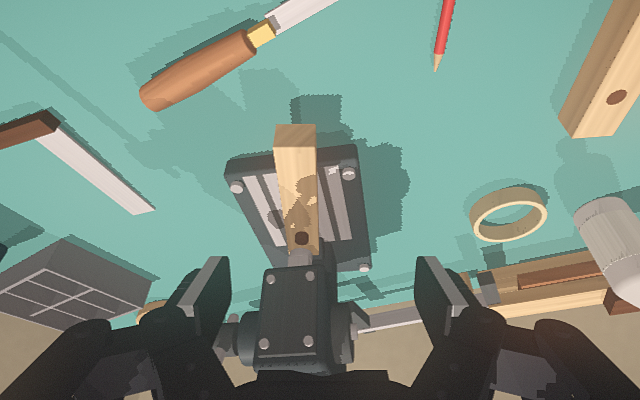

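```bash
python3 - <<'E'
from h import *
from bench import bot
d=dict(np.load("pics/w9.npz"));T=d["world_from_camera"];cam=T[:3,3]
a=np.radians(YAW);M=np.array([[np.cos(a),-np.sin(a)],[np.sin(a),np.cos(a)]])
def away(p,r): h=p[:2]-cam[:2];return p[:2]+r*h/np.linalg.norm(h)
foot=away(ray(d,301.2,247.6,89),13)
c1=away(ray(d,301.5,230.7,62),8);c2=away(ray(d,301.5,244.5,71.5),-8)
for c in(c1,c2): print("plug-foot in press",(c-foot)@M,c,foot)
s=bot.get_state();
# ball
for nm in("w9",):
    pass
t=press([-40,-85,323]);print("ball model",t)
goto(s,press([-60,-85,420]),165.8)
E
```

```text
plug-foot in press [ 1.36839813 -0.87732397] [ 584.56674893 -191.08360992] [ 583.45537577 -189.8974141 ]
plug-foot in press [-0.37566167  0.28197256] [ 583.16036226 -189.53190453] [ 583.45537577 -189.8974141 ]
ball model [ 525.9710582  -262.59055931  323.        ]
row [-0.024  0.279 -0.085] [-0.964 -0.468 -0.339] rows>= 6.0
```

The plug is now within about 1 mm of the ram axis. On to the lever ball: I'll go up first and take a wrist view of it.

```bash
python3 - <<'E'
from h import *
from bench import bot
s=bot.get_state()
goto(s,[430,-150,400],165.8)
E
```

```text
row [-0.024  0.279 -0.085] [-0.536 -0.201 -0.513] rows>= 4.0
```

Call:
step_arm --plan "-0.006 0.07 -0.02 -0.134 -0.05 -0.128 0.1;-0.012 0.14 -0.042 -0.268 -0.1 -0.257 0.1;-0.018 0.21 -0.063 -0.4 -0.15 -0.385 0.1;-0.024 0.279 -0.085 -0.536 -0.2 -0.513 0.1;-0.024 0.279 -0.085 -0.536 -0.2 -0.513 0.1;-0.024 0.279 -0.085 -0.536 -0.2 -0.513 0.1;-0.024 0.279 -0.085 -0.536 -0.2 -0.513 0.1"

```text
time: 16.55
position: [430.4, -149.9, 397.8]
tcp_rot: [[-0.969, 0.245, -0.002], [0.245, 0.969, 0.0], [0.002, -0.0, -1.0]]
wrist_force: [-0.7, 0.2, -0.3]
width: 0.902
```

```bash
python3 - <<'E'
from h import *
from bench import bot
s=bot.get_state();print(s["position"],s["time"],s["joint_pos"].round(2))
goto(s,press([-100,-85,400]),165.8)
d=bot.get_image("wrist");np.savez(f"pics/w10.npz",**d);cv2.imwrite(f"pics/w10.png",d["img"][:,:,::-1])
E
```

```text
[ 430.35116047 -149.89883356  397.83259078] 16.55 [-0.42 -0.11  1.23 -0.    2.02 -1.74]
row [-0.    -0.001 -0.   ] [-0.241 -0.343 -0.009] rows>= 3.0
```

View pics/w10.png

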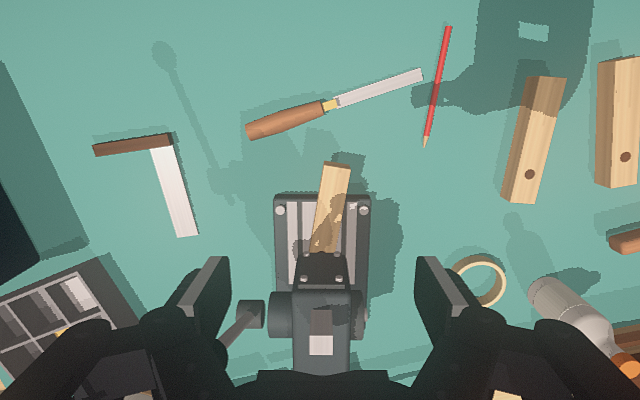

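The left finger hides the ball in this view. I'll move sideways into line with the lever, staying farther back.

Call:
step_arm --plan "0 0 0 0 -0.17 0 0.1;0 0 0 0 -0.343 0 0.1;0 0 0 0 -0.343 0 0.1;0 0 0 0 -0.343 0 0.1"

```text
time: 17.0
position: [408.2, -232.7, 398.4]
tcp_rot: [[-0.969, 0.246, -0.001], [0.246, 0.969, -0.0], [0.001, -0.001, -1.0]]
wrist_force: [-1.0, 0.7, -0.7]
width: 0.9
```

```bash
python3 - <<'E'
from h import *
from bench import bot
s=bot.get_state();print(s["position"],s["time"],s["joint_pos"].round(2))
d=bot.get_image("wrist");np.savez(f"pics/w11.npz",**d);cv2.imwrite(f"pics/w11.png",d["img"][:,:,::-1])
E
```

```text
[ 408.24388681 -232.70768877  398.43794957] 17.0 [-0.6  -0.07  1.19 -0.    2.02 -1.92]
```

View pics/w11.png

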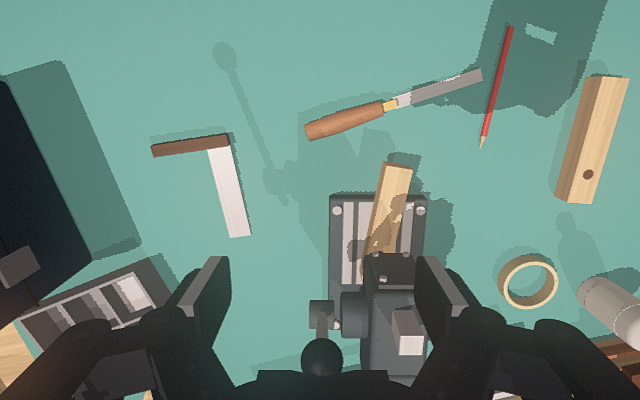

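The ball shows at (322,358), radius about 20 px, midway between the fingers.

```bash
python3 - <<'E'
from h import *
from bench import bot
s=bot.get_state()
d=dict(np.load("pics/w11.npz"));W=world(d)
print(ray(d,322,358,323),W[350:366,316:328].reshape(-1,3).mean(0))
g=cv2.cvtColor(d["img"],cv2.COLOR_RGB2GRAY)
cv2.imwrite("pics/w11b.png",cv2.resize(d["img"][320:385,285:360,::-1],None,fx=8,fy=8))
b=press([-40,-85,323]);print(b)
goto(s,press([-40,-85,398]),165.8)
goto(s,press([-40,-85,305]),165.8)
E
```

```text
[ 521.28251293 -262.18860673  323.        ] [ 513.00055082 -260.44881667  332.1225605 ]
[ 525.9710582  -262.59055931  323.        ]
row [-0. -0.  0.] [-0.485 -0.003  0.003] rows>= 3.0
row [-0. -0.  0.] [-0.485 -0.003  0.375] rows>= 4.0
```

View pics/w11b.png

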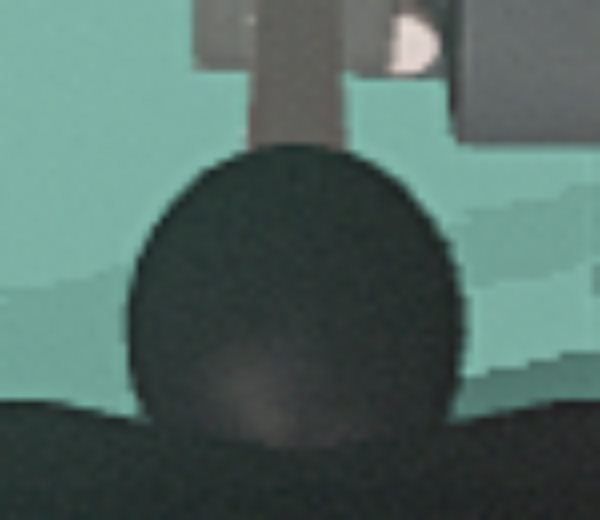

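Call:
step_arm --plan "0 0 0 -0.16 -0.003 0 0.1;0 0 0 -0.32 -0.003 0 0.1;0 0 0 -0.44 -0.003 0 0.1;0 0 0 -0.478 -0.003 0 0.1;0 0 0 -0.478 -0.003 0 0.1;0 0 0 -0.478 -0.003 0.1 0.1;0 0 0 -0.478 -0.003 0.2 0.1;0 0 0 -0.478 -0.003 0.3 0.1;0 0 0 -0.478 -0.003 0.3 0.1;0 0 0 -0.478 -0.003 0.3 0.1"

```text
time: 18.05
position: [524.3, -262.1, 325.2]
tcp_rot: [[-0.97, 0.244, -0.0], [0.244, 0.97, -0.001], [-0.0, -0.001, -1.0]]
wrist_force: [-0.1, 0.2, 0.8]
width: 0.899
```

```bash
python3 - <<'E'
from h import *
from bench import bot
s=bot.get_state();print(s["position"],s["time"],s["wrist_force"],s["joint_pos"].round(2))
goto(s,[523.5,-262.3,302],165.8)
d=bot.get_image("scene");cv2.imwrite("pics/s12.png",cv2.resize(d["img"][80:280,140:340,::-1],None,fx=3,fy=3,interpolation=cv2.INTER_CUBIC))
d=bot.get_image("wrist");cv2.imwrite("pics/w12.png",d["img"][:,:,::-1])
E
```

```text
[ 524.26074735 -262.12954785  325.16285475] 18.05 [-0.11885958  0.24243834  0.76964623] [-0.53  0.23  1.02 -0.    1.89 -1.85]
row [-0.001  0.     0.001] [ 0.003 -0.001  0.093] rows>= 1.0
```

View pics/s12.png

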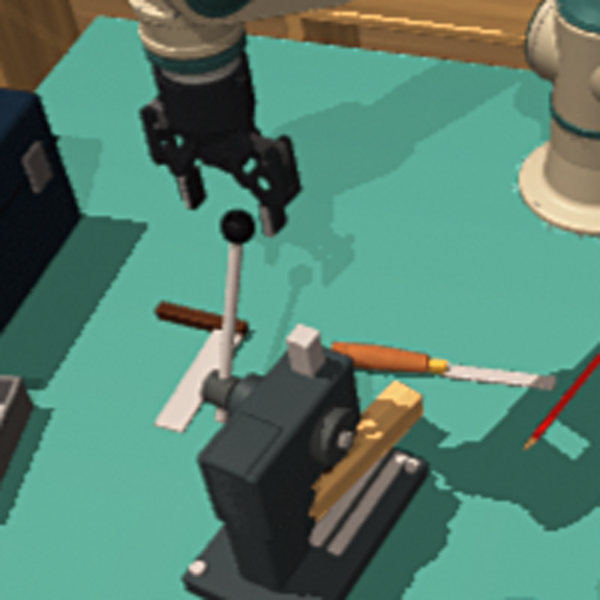

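The fingers straddle the ball, which is at (237,227) in the crop. I'll lower and close.

Call:
step_arm --plan "0 0 0 0.002 0 0.05 0.1;0 0 0 0.002 0 0.093 0.1;0 0 0 0.002 0 0.093 0.1;0 0 0 0.002 0 0.093 1;0 0 0 0.002 0 0.093 1;0 0 0 0.002 0 0.093 1;0 0 0 0.002 0 0.093 1;0 0 0 0.002 0 0.093 1;0 0 0 0.002 0 0.093 1" --squeeze 40

```text
time: 19.05
position: [524.2, -262.9, 301.4]
tcp_rot: [[-0.97, 0.245, 0.0], [0.245, 0.97, -0.001], [-0.001, -0.001, -1.0]]
wrist_force: [-0.8, 0.9, 5.1]
width: 0.357
```

```bash
python3 - <<'E'
from h import *
from bench import bot
s=bot.get_state();print(s["position"],s["time"],s["wrist_force"],s["width"]*85)
d=bot.get_image("scene");cv2.imwrite("pics/s13.png",cv2.resize(d["img"][80:280,140:340,::-1],None,fx=3,fy=3,interpolation=cv2.INTER_CUBIC))
# arc rows
a0=np.radians(66)
R0=s["tcp_rot"];Rt=Rdown(165.8)
for ph in np.arange(0.1,1.75,0.1):
    th=a0-ph
    dp=np.array([-170*(np.cos(th)-np.cos(a0)),0,170*(np.sin(th)-np.sin(a0))])
    w=press(dp)-O; t=Rt.T@w/250;print(round(ph,2),t.round(3),dp.round(0))
E
```

```text
[ 524.22071425 -262.87428807  301.4397044 ] 19.05 [-0.7670899   0.86772989  5.1027692 ] 30.318773895830134
0.1 [ 0.061 -0.     0.031] [-15.   0.  -8.]
0.2 [0.118 0.    0.067] [-29.   0. -17.]
0.3 [0.171 0.    0.109] [-43.   0. -27.]
0.4 [0.22  0.    0.157] [-55.   0. -39.]
0.5 [ 0.264 -0.     0.209] [-66.   0. -52.]
0.6 [ 0.302 -0.     0.265] [-76.   0. -66.]
0.7 [0.335 0.    0.324] [-84.   0. -81.]
0.8 [0.362 0.    0.387] [-90.   0. -97.]
0.9 [0.382 0.    0.452] [ -95.    0. -113.]
1.0 [0.396 0.    0.518] [ -99.    0. -130.]
1.1 [0.403 0.    0.586] [-101.    0. -146.]
1.2 [0.403 0.    0.654] [-101.    0. -163.]
1.3 [0.396 0.    0.722] [ -99.    0. -180.]
1.4 [0.383 0.    0.788] [ -96.    0. -197.]
1.5 [0.363 0.    0.853] [ -91.    0. -213.]
1.6 [0.336 0.    0.916] [ -84.    0. -229.]
1.7 [0.304 0.    0.976] [ -76.    0. -244.]
```

View pics/s13.png

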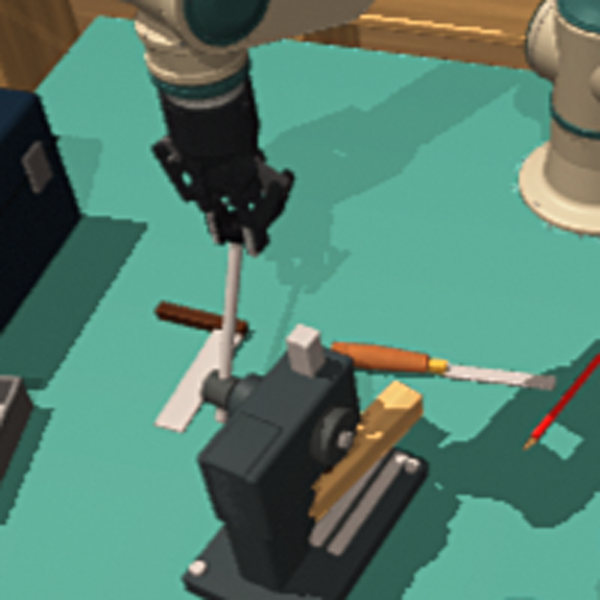

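The ball is gripped. I'll follow its arc down.

Call:
step_arm --plan "0 0 0 0.061 0 0.031 1;0 0 0 0.118 0 0.067 1;0 0 0 0.171 0 0.109 1;0 0 0 0.22 0 0.157 1;0 0 0 0.264 0 0.209 1;0 0 0 0.302 0 0.265 1;0 0 0 0.335 0 0.324 1;0 0 0 0.362 0 0.387 1;0 0 0 0.362 0 0.387 1"

```text
time: 20.0
position: [435.6, -240.1, 202.7]
tcp_rot: [[-0.97, 0.244, -0.002], [0.244, 0.97, 0.001], [0.002, 0.0, -1.0]]
wrist_force: [-0.3, 3.0, 6.5]
width: 0.351
```

```bash
cat >> h.py <<'E'
P0=np.array([524.2,-262.9,301.4])
def arc(s,phs):
    a0=np.radians(66)
    for ph in phs:
        th=a0-ph;dp=np.array([-170*(np.cos(th)-np.cos(a0)),0,170*(np.sin(th)-np.sin(a0))])
        print(round(ph,2),end=' ');goto(s,P0+press(dp)-O,165.8)
E
python3 - <<'E'
from h import *
from bench import bot
s=bot.get_state();print(s["position"],s["time"],s["wrist_force"],s["width"]*85)
arc(s,np.arange(.8,1.75,.1))
E
```

```text
[ 435.63735943 -240.05819971  202.72390687] 20.0 [-0.29419766  2.96329737  6.52584337] 29.803032510456386
0.8 row [ 0.    -0.001  0.   ] [-0.004 -0.002 -0.008] rows>= 1.0
0.9 row [ 0.    -0.001  0.   ] [ 0.016 -0.002  0.057] rows>= 1.0
1.0 row [ 0.    -0.001  0.   ] [ 0.029 -0.002  0.124] rows>= 1.0
1.1 row [ 0.    -0.001  0.   ] [ 0.036 -0.002  0.191] rows>= 1.0
1.2 row [ 0.    -0.001  0.   ] [ 0.036 -0.002  0.259] rows>= 2.0
1.3 row [ 0.    -0.001  0.   ] [ 0.029 -0.002  0.327] rows>= 2.0
1.4 row [ 0.    -0.001  0.   ] [ 0.016 -0.002  0.394] rows>= 2.0
1.5 row [ 0.    -0.001  0.   ] [-0.004 -0.002  0.458] rows>= 3.0
1.6 row [ 0.    -0.001  0.   ] [-0.031 -0.002  0.521] rows>= 3.0
1.7 row [ 0.    -0.001  0.   ] [-0.063 -0.002  0.581] rows>= 3.0
```

Call:
step_arm --plan "0 0 0 0.016 -0.002 0.057 1;0 0 0 0.029 -0.002 0.124 1;0 0 0 0.034 -0.002 0.16 1;0 0 0 0.036 -0.002 0.191 1;0 0 0 0.037 -0.002 0.225 1;0 0 0 0.036 -0.002 0.259 1;0 0 0 0.033 -0.002 0.293 1;0 0 0 0.029 -0.002 0.327 1;0 0 0 0.029 -0.002 0.327 1"

```text
time: 20.9
position: [430.6, -238.8, 123.2]
tcp_rot: [[-0.97, 0.244, 0.002], [0.244, 0.97, 0.0], [-0.002, 0.001, -1.0]]
wrist_force: [2.6, 7.5, 7.8]
width: 0.349
```

```bash
python3 - <<'E'
from h import *
from bench import bot
s=bot.get_state();print(s["position"],s["time"],s["wrist_force"],s["width"]*85)
arc(s,np.arange(1.3,1.75,.05))
d=bot.get_image("scene");cv2.imwrite("pics/s14.png",cv2.resize(d["img"][80:300,140:340,::-1],None,fx=3,fy=2.7,interpolation=cv2.INTER_CUBIC))
E
```

```text
[ 430.6330569  -238.82682523  123.17673534] 20.9 [2.57554311 7.46948074 7.77385654] 29.678314246231185
1.3 row [0.    0.001 0.001] [ 0.01  -0.002  0.009] rows>= 1.0
1.35 row [0.    0.001 0.001] [ 0.004 -0.002  0.042] rows>= 1.0
1.4 row [0.    0.001 0.001] [-0.004 -0.002  0.075] rows>= 1.0
1.45 row [0.    0.001 0.001] [-0.013 -0.002  0.108] rows>= 1.0
1.5 row [0.    0.001 0.001] [-0.024 -0.002  0.14 ] rows>= 1.0
1.55 row [0.    0.001 0.001] [-0.036 -0.002  0.172] rows>= 1.0
1.6 row [0.    0.001 0.001] [-0.05  -0.002  0.203] rows>= 2.0
1.65 row [0.    0.001 0.001] [-0.065 -0.002  0.233] rows>= 2.0
1.7 row [0.    0.001 0.001] [-0.082 -0.002  0.263] rows>= 2.0
```

View pics/s14.png

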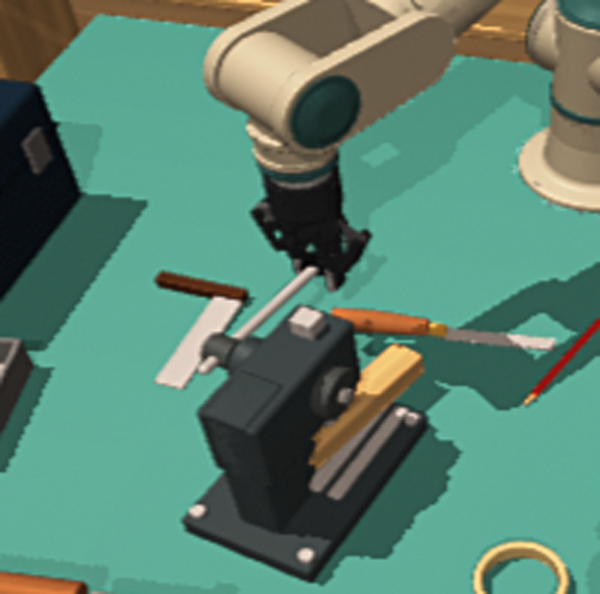

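The lever is most of the way down and the rail hasn't moved. I'll continue slowly, easing the lateral force a little.

Call:
step_arm --plan "0 0 0 0.008 0.003 0.025 1;0 0 0 0.004 0.004 0.042 1;0 0 0 0 0.004 0.058 1;0 0 0 -0.004 0.004 0.075 1;0 0 0 -0.008 0.004 0.092 1;0 0 0 -0.013 0.004 0.108 1;0 0 0 -0.013 0.004 0.108 1;0 0 0 -0.013 0.004 0.108 1"

```text
time: 21.75
position: [434.3, -239.8, 97.5]
tcp_rot: [[-0.97, 0.245, 0.003], [0.245, 0.97, -0.002], [-0.004, -0.001, -1.0]]
wrist_force: [1.1, 2.9, 9.4]
width: 0.349
```

```bash
python3 - <<'E'
from h import *
from bench import bot
s=bot.get_state();print(s["position"],s["time"],s["wrist_force"],s["width"]*85)
arc(s,np.arange(1.4,1.75,.05))
E
```

```text
[ 434.30645653 -239.75028935   97.47410252] 21.75 [1.09914206 2.92361701 9.3615276 ] 29.688798814561014
1.4 row [-0.001  0.002  0.   ] [ 0.011 -0.002 -0.028] rows>= 1.0
1.45 row [-0.001  0.002  0.   ] [ 0.002 -0.002  0.005] rows>= 1.0
1.5 row [-0.001  0.002  0.   ] [-0.009 -0.002  0.037] rows>= 1.0
1.55 row [-0.001  0.002  0.   ] [-0.021 -0.001  0.069] rows>= 1.0
1.6 row [-0.001  0.002  0.   ] [-0.035 -0.001  0.1  ] rows>= 1.0
1.65 row [-0.001  0.002  0.   ] [-0.05  -0.001  0.131] rows>= 1.0
1.7 row [-0.001  0.002  0.   ] [-0.067 -0.001  0.16 ] rows>= 1.0
1.75 row [-0.001  0.002  0.   ] [-0.085 -0.001  0.189] rows>= 2.0
```

Call:
step_arm --plan "0 0 0 -0.003 0 0.018 1;0 0 0 -0.006 0 0.028 1;0 0 0 -0.009 0 0.037 1;0 0 0 -0.009 0 0.037 1;0 0 0 -0.009 0 0.037 1"

```text
time: 22.25
position: [436.9, -240.4, 88.6]
tcp_rot: [[-0.97, 0.245, 0.004], [0.245, 0.97, -0.003], [-0.005, -0.001, -1.0]]
wrist_force: [3.5, 3.3, 11.1]
width: 0.352
```

```bash
python3 - <<'E'
from h import *
from bench import bot
s=bot.get_state();print(s["position"],s["time"],s["wrist_force"],s["width"]*85)
arc(s,np.arange(1.45,1.65,.05))
E
```

```text
[ 436.86719706 -240.4356539    88.62996185] 22.25 [ 3.47821499  3.3113277  11.09979198] 29.9048733208677
1.45 row [-0.001  0.002  0.   ] [ 0.013 -0.001 -0.03 ] rows>= 1.0
1.5 row [-0.001  0.002  0.   ] [ 0.002 -0.001  0.002] rows>= 1.0
1.55 row [-0.001  0.002  0.   ] [-0.01  -0.001  0.034] rows>= 1.0
1.6 row [-0.001  0.002  0.   ] [-0.024 -0.001  0.065] rows>= 1.0
```

Call:
step_arm --plan "0 0 0 -0.002 0 0.006 1;0 0 0 -0.003 0 0.009 1;0 0 0 -0.003 0 0.009 1;0 0 0 -0.003 0 0.009 1"

```text
time: 22.65
position: [437.5, -240.6, 86.4]
tcp_rot: [[-0.97, 0.245, 0.004], [0.245, 0.97, -0.002], [-0.005, -0.001, -1.0]]
wrist_force: [2.2, 2.7, 11.8]
width: 0.352
```

Call:
step_arm --plan "0 0 0 -0.002 0 0.006 1;0 0 0 -0.002 0 0.006 1;0 0 0 -0.002 0 0.006 1"

```text
time: 22.95
position: [438.0, -240.7, 84.9]
tcp_rot: [[-0.97, 0.245, 0.004], [0.245, 0.97, -0.003], [-0.005, -0.001, -1.0]]
wrist_force: [1.7, 3.1, 9.9]
width: 0.35
```

Call:
step_arm --plan "0 0 0 -0.003 0 0.008 1;0 0 0 -0.003 0 0.008 1;0 0 0 -0.003 0 0.008 1"

```text
time: 23.25
position: [438.7, -240.9, 82.9]
tcp_rot: [[-0.97, 0.244, 0.004], [0.244, 0.97, -0.002], [-0.004, -0.001, -1.0]]
wrist_force: [1.8, 2.1, 11.0]
width: 0.347
```

Call:
step_arm --plan "0 0 0 -0.003 0 0.008 1;0 0 0 -0.003 0 0.008 1;0 0 0 -0.003 0 0.008 1"

```text
time: 23.55
position: [439.5, -241.1, 80.9]
tcp_rot: [[-0.97, 0.244, 0.004], [0.244, 0.97, -0.002], [-0.005, -0.001, -1.0]]
wrist_force: [2.9, 3.8, 11.8]
width: 0.347
```

```bash
python3 - <<'E'
from h import *
from bench import bot
s=bot.get_state();print(s["position"],s["time"],s["wrist_force"],s["width"]*85)
arc(s,np.arange(1.5,1.7,.05))
d=bot.get_image("scene");cv2.imwrite("pics/s15.png",cv2.resize(d["img"][80:300,140:340,::-1],None,fx=3,fy=2.7,interpolation=cv2.INTER_CUBIC))
E
```

```text
[ 439.528566   -241.08647009   80.90753724] 23.55 [ 2.87742981  3.79026589 11.80445425] 29.477516205909335
1.5 row [-0.001  0.002  0.   ] [ 0.013 -0.002 -0.029] rows>= 1.0
1.55 row [-0.001  0.002  0.   ] [ 0.001 -0.002  0.003] rows>= 1.0
1.6 row [-0.001  0.002  0.   ] [-0.013 -0.001  0.034] rows>= 1.0
1.65 row [-0.001  0.002  0.   ] [-0.029 -0.001  0.064] rows>= 1.0
```

View pics/s15.png

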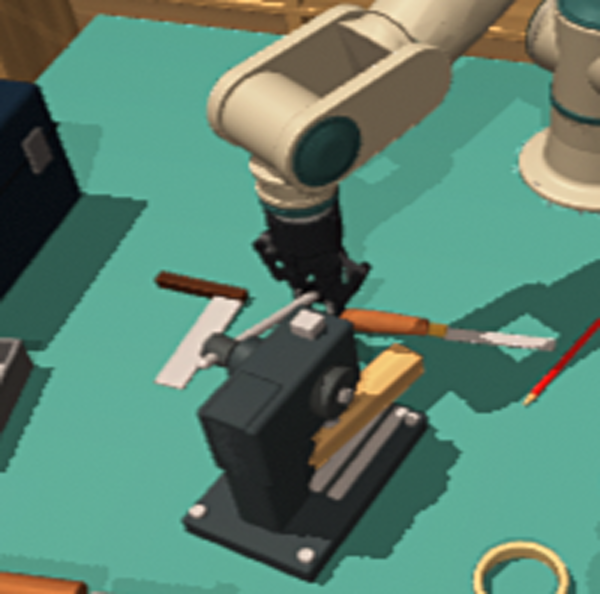

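The lever keeps following at 10–12 N with no hard stop yet, so I'll keep going.

Call:
step_arm --plan "0 0 0 -0.004 0 0.01 1;0 0 0 -0.004 0 0.01 1;0 0 0 -0.004 0 0.01 1"

```text
time: 23.9
position: [440.3, -241.3, 78.5]
tcp_rot: [[-0.97, 0.244, 0.004], [0.244, 0.97, -0.002], [-0.004, -0.001, -1.0]]
wrist_force: [0.8, 3.6, 11.6]
width: 0.353
```

Call:
step_arm --plan "0 0 0 -0.004 0 0.01 1;0 0 0 -0.004 0 0.01 1;0 0 0 -0.004 0 0.01 1"

```text
time: 24.2
position: [441.2, -241.6, 76.5]
tcp_rot: [[-0.97, 0.245, 0.004], [0.245, 0.97, -0.002], [-0.004, -0.001, -1.0]]
wrist_force: [-0.6, 4.5, 16.0]
width: 0.351
```

```bash
python3 - <<'E'
from h import *
from bench import bot
s=bot.get_state();print(s["position"],s["time"],s["wrist_force"],s["width"]*85)
arc(s,np.arange(1.55,1.7,.05))
E
```

```text
[ 441.246261   -241.5599963    76.52585039] 24.2 [-0.59371938  4.50677358 15.98297039] 29.802882311213097
1.55 row [-0.001  0.002  0.   ] [ 0.008 -0.001 -0.015] rows>= 1.0
1.6 row [-0.001  0.002  0.   ] [-0.006 -0.001  0.016] rows>= 1.0
1.65 row [-0.001  0.002  0.   ] [-0.022 -0.001  0.047] rows>= 1.0
```

Call:
step_arm --plan "0 0 0 -0.001 0 0.005 1;0 0 0 -0.001 0 0.005 1;0 0 0 -0.001 0 0.005 1;0 0 0 -0.001 0 0.005 1"

```text
time: 24.6
position: [441.5, -241.6, 75.7]
tcp_rot: [[-0.97, 0.245, 0.004], [0.245, 0.97, -0.002], [-0.004, -0.001, -1.0]]
wrist_force: [-3.1, 6.0, 19.7]
width: 0.353
```

Call:
step_arm --plan "0 0 0 0 0 0.003 1;0 0 0 0 0 0.003 1;0 0 0 0 0 0.003 1;0 0 0 0 0 0.003 1;0 0 0 0 0 0.003 1" --squeeze 60

```text
time: 25.1
position: [441.7, -241.7, 75.4]
tcp_rot: [[-0.97, 0.245, 0.004], [0.245, 0.97, -0.003], [-0.005, -0.002, -1.0]]
wrist_force: [-3.7, 7.5, 21.5]
width: 0.348
```

```bash
python3 - <<'E'
from h import *
from bench import bot
s=bot.get_state();print(s["position"],s["time"],s["wrist_force"],s["width"]*85)
for n in("scene","top","wrist"):
    d=bot.get_image(n);np.savez(f"pics/{n}16.npz",**d);cv2.imwrite(f"pics/{n}16.png",d["img"][:,:,::-1])
    W=world(d)
    if n=="scene":
        cv2.imwrite("pics/s16.png",cv2.resize(d["img"][140:300,190:310,::-1],None,fx=5,fy=3.7,interpolation=cv2.INTER_CUBIC))
        w=W[160:200,225:250].reshape(-1,3);m=np.linalg.norm(w[:,:2]-[584,-190],axis=1)<10;print("ram bar top z",np.percentile(w[m][:,2],[50,90]))
    if n=="top":
        w=W[160:190,385:410].reshape(-1,3);m=np.linalg.norm(w[:,:2]-[584,-191],axis=1)<5;print("ram bar top z",np.median(w[m],0))
d0=dict(np.load("pics/top7.npz"));w=world(d0)[160:190,385:410].reshape(-1,3);m=np.linalg.norm(w[:,:2]-[584,-191],axis=1)<5;print("before",np.median(w[m],0))
E
```

```text
[ 441.68041999 -241.68825063   75.3694722 ] 25.1 [-3.68399072  7.49100194 21.54914595] 29.575128453983456
ram bar top z [231.85724577 233.77996673]
ram bar top z [ 584.60756585 -191.41988169  230.45156967]
before [ 583.77923614 -190.40435841  259.1490769 ]
```

View pics/s16.png

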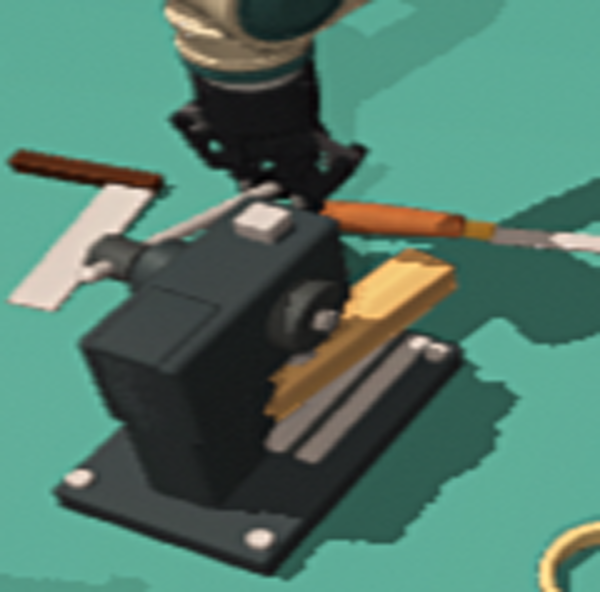

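View pics/wrist16.png

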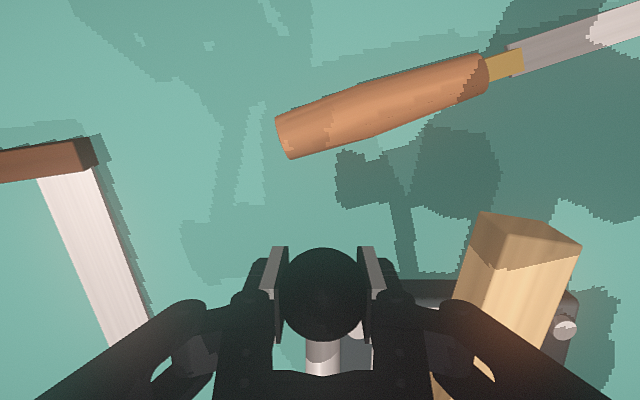

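The ram bar is down about 28 mm (27 expected). The ball is firmly between the pads with a steady 21.5 N, and the rail is still in place on the bed. Handing in.

```bash
python3 - <<'E'
from bench import bot
print(bot.hand_in());s=bot.get_state();print(s["time"],s["wrist_force"],s["position"])
E
```

```text
the job is handed in; nothing more can be done
None
the job is handed in; nothing more can be done
```

I laid the rail with the proud plug on the press bed, plug side up, and pulled the lever down until it stopped. I handed in at about 25 s, still gripping the ball and pushing it down. No verdict was reported.

It was the left-hand rail in the top view; I did not work out its letter.

**Last checks**
- **Centring:** the first placing put the plug about 3 mm off the ram by eye, so I regrasped and trimmed it. Afterwards a wrist view put plug and ram within about 1.5 mm of each other.
- **Pressing:** the ram bar's top dropped about 28 mm, against 27 mm expected for a ram standing on the rail. The push at the ball rose from about 11 N to 21.5 N at the stop, roughly 90–100 N at the ram by the figures given.
- **Surroundings:** in the last pictures the rail lay in place on the bed. The other rails and nearby tools looked undisturbed in the views I had, but I did not measure them again.

**Not confirmed or not in agreement**
- **Flushness:** I inferred it from the ram travel and the hard stop, because the head hides the plug from the cameras.
- **Lever angle:** the stop came at about 1.57 rad by my arc estimate, against about 1.5 rad given. I put this down to a few millimetres of ball-position error or slip in the pads.
- **Camera agreement:** the three cameras disagreed by 2 to 4 mm on the press position, so I relied on the wrist view that showed plug and ram together.

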